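Lock the mould press with its pin

ROBOT

A 6-joint arm with a two-finger parallel gripper is mounted at the origin on a cart in front of the work surface, level with it; the furniture and walls round the work are solid. World frame = base frame: x ahead of the robot, y to its left, z up, the work surface at z = 0. Lengths are in m, angles in rad, forces in N, time in s.
With the tool pointing down it reaches from about 0.325 to 0.9 m from the base axis. Payload 3.5 kg.
Tool frame: the origin (TCP) lies between the finger pads; the fingertips stand robot.tips_ahead ahead of it and the grasp point (between the pads) lies 2 mm behind it (robot.tips_ahead is the distance from the TCP to the fingertips, in m); z points along the fingers, y is the direction in which the jaws open and shut (so a half turn about z gives the same grasp; the last joint's range is limited). The gripper opens to 85 mm and grips with 20 to 120 N. Pads are 22 mm wide; open, the fingers measure 114 mm over their backs; the gripper's body (76 mm by 85 mm) begins 54 mm behind the grasp point. The pads swing forward as they close: fully open they stand 13 mm farther back than shut.
Start: joints at [-1.378, 0.276, -0.026, 1.268, 0, 1.467], TCP at [0.182, -0.598, 0.214] pointing down, gripper open.
Joint ranges: [-3.12, 3.12], [-0.85, 1.88], [-1.08, 1.24], [-1.95, 2.15], [-1.57, 1.53], [-3.14, 3.14]. Speed limits (rad/s): [2.57, 2.57, 3.14, 3.14, 3.14, 3.14].

INTERFACE

Orientations are given as a 3x3 rotation matrix whose columns are the frame's x, y, z axes.
In Python, from plant import robot gives the robot as it stands.
- The arm moves only by the tool arm_command, never from a script. Its argument "moves" is a list of rows, each a list of 3 entries, a list of its own where there are three numbers: the shift along the tool's x, y, z in m, then the turn about the tool's z in rad, then the opening, from 0 (shut) to 1 (fully open). A call has 1 to 12 rows; each row is the pose to reach, as a shift and turn from the pose commanded when the call began, along the tool's axes at that moment; what a row does not reach only later rows make up. A row lasts 1/12 s, in which the tool goes at most 41.7 mm and 7.16 degrees, less where a joint would pass 70% of its speed; a pose out of reach is approached as far as the arm can. A call with a gripper value outside its range is refused whole. The fingers move at their own pace and stop on an object; "squeeze" is the grip in N (left out, the last holds). Time passes only in rows, so rows that repeat a pose let the fingers close. It gives the time, the measured TCP pose, the force and the opening at its end, in the units of the state.
- robot.get_obs(): the state, without advancing time (a new reading comes with each control period).
- robot.read_camera(name): name is "side" or "top" or "wrist"; returns a dict with "img" (400x640x3 uint8, red, green, blue), "fov_y" (degrees; the focal length in pixels is half the picture's height over the tangent of half this angle, whatever the lens; pixels are square), "cx", "cy" (the principal point, pixels), "D" ([k1, k2, p1, p2, k3] as OpenCV has them; the pictures are not rectified), "camera_from_world" (4x4, takes a point from world to camera coordinates). Camera axes: x right, y up, looking along -z (the intrinsics and any distortion apply to the point x, -y, -z); pixel columns grow to the right and rows downward; lengths in m; the calibration is good to about 2 mm. A picture is of the moment at which its call begins. There is no depth.
- robot.sign_off(): hands the job in, once; it reports no verdict.
The state is a dict: "clock": time; "q": joint angles; "dq": joint speeds; "joint_torque": joint torques, N m; "ee_pos": TCP position; "eef_rot": TCP orientation; "ft_force": force on the tool from outside, world axes, zero at the start; "wrist_torque": the same for the moment, N m; "width": finger opening in m.
Only numpy, scipy, OpenCV 4.12 (cv2) and the standard library are available. Lean on these libraries where they do the work, as an engineer would, in place of code of your own. Each camera call takes 0.05 s, during which the arm holds its last target.

TASK

Close the mould press and lock it: swing its lever fully down, and push the lock pin through both lugs and the lever between them, until the pin's grip meets the lug. The grip sits sunk in the pin rest, so draw the pin out by its steel shank, lay it flat on the table and let go, then take it again by its grip to put it in, from either side. Leave the lever down, let go, and leave the kitchen timer, the sample cup and the red-nozzled squeeze bottle where they stand.

Things in the scene. Friction and masses are not known exactly. Their poses are not given: they have to be found in the camera images.
- press: Fixed mould press: aluminium base 260 (x) x 110 (y) x 16 mm with a white mould, two upright steel lugs near its front and a lever hinged at its rear. Origin at the centre of its underside, on the table. z up; -x points from hinge to front. The hinge axis runs along y, 110 mm in +x of the origin, 66 mm up.
- press_hole (a point): Centre of the press's lock-pin hole, midway between its lugs, 100 mm in -x of the press origin, 66 mm above the table. Axes as the press; y is the hole axis. Holes: 16 mm diameter through both lugs and the lever's 12 mm thick steel tongue between them. Lugs: 8 mm plates at y = 8 to 16 and -16 to -8 mm, 40 mm wide in x, tops 86 mm above the table.
- lever (a joint): Angle of the press lever in rad: 0 = fully down on its stop (its hole then lines up with the lug holes), growing as the front end rises, at most 0.9. Starts at 0.45 to 0.8. Stiff friction hinge: the lever stays where it is left; about 3 N down on its black handle moves it.
- lever_pad (a point): Middle of the top of the lever's black handle (52 x 30 x 18 mm) at its front end, 265 mm from the hinge axis and 9 mm above the lever's centre line, which passes through the hinge axis. Push it down from above, following the arc. With the lever down it lies 55 mm in -x of press_hole, 75 mm above the table. Axes turn with the lever.
- pin: The loose lock pin, 90 g: flat-sided black grip with a steel shank out of the middle of its -x face. Origin at the centre of the grip's underside. Laid on the table on this underside (50 x 24 mm) it stands stably, shank level, 18 mm up.
- pin_grip (a point): Centre of the pin's grip, a black block 50 (x) x 24 (y) x 36 mm (z) with grey ribs, 18 mm above body pin. Shank from its -x face: 12 mm diameter, 70 mm long, the last 12 mm tapering to 5 mm; tip 95 mm in -x of this point. At the start it lies level in the pin rest, 38 mm above the table.
- pin_shank (a point): Point on the shank's axis 63 mm in -x of pin_grip (38 mm out of the grip's face): where to take the pin while it is in the rest. Axes as pin_grip.
- pin_lock (a point): Point on the shank's axis 41 mm in -x of pin_grip (16 mm out of the grip's face). It coincides with press_hole when the pin is fully home. Axes as pin_grip.
- pin_rest: Fixed aluminium pin holder left or right of the press; origin on the table under the start of pin_grip, same axes; x -31 to +43 mm, y -33 to +33 mm. Channel open above and to -x, 30 mm wide, floor 20 mm up, cheeks 10 mm thick rising to 58 mm (2 mm above the grip), so only the shank, sticking out to -x, can be gripped there.
- timer: Bystander: small round wind-up kitchen timer with a white base and a domed red knob, 62 mm across, 48 mm high, loose, on the other side of the press from the pin rest. Origin at the centre of its underside.
- cup: Bystander: small metal sample cup, 72 mm across, 36 mm high, loose, to the right of the press. Origin at the centre of its underside.
- bottle: Bystander: upright squeeze bottle with a red nozzle, 52 mm across, 174 mm high, loose, beyond the press to the left. Origin at the centre of its underside.
There are look-alikes about, which are no part of the job. Leave any green or yellow look-alike of the pin alone. There is more than one size of the pin_rest; the job needs the larger.

How it is judged:
On the way:
1. the pin lies on the table, out of its rest and let go (height (world z) of pin_grip below 0.026 m and height (world z) of pin_shank below 0.028 m and contact force between the fingers and pin below 0.1 N and horizontal distance between pin_grip and pin_rest above 0.05 m), for 0.2 s.
At the end, for the whole second after the job is handed in: The lever is down (within 0.035 rad of its stop) and the pin is through both lugs and the lever, home to within 9 mm (pin_lock to press_hole), in line with the holes within 0.2 rad, at rest and let go (value of joint lever below 0.035 rad and distance between pin_lock and press_hole below 0.009 m and angle between the x axis of pin_lock and the y axis of press_hole, either way round below 0.2 rad and linear speed of pin below 0.02 m/s and contact force between the fingers and pin below 0.1 N); the robot touches nothing.
It fails at once if the timer is knocked away or over (distance of timer from where it was at the start of the episode above 0.03 m or angle between timer's own z axis and vertical above 0.4 rad).
It fails at once if the cup is knocked away or over (distance of cup from where it was at the start of the episode above 0.03 m or angle between cup's own z axis and vertical above 0.4 rad).
It fails at once if the bottle is knocked away or over (distance of bottle from where it was at the start of the episode above 0.03 m or angle between bottle's own z axis and vertical above 0.4 rad).
It also fails if it takes over 72 s, if anything falls off the work surface, if the arm or the gripper's body presses on something with over 40 N, if the wrist force passes 120 N, or if a joint passes its speed limit or range.

## Working session

There is one attempt and no reset: what is moved stays moved. The work goes in short steps, Python scripts to look and compute and a tool call to move; the robot and the scene stay as the last step left them, time stands still between calls to the robot, and variables do not carry over. Pictures are saved under pics/ and viewed, and the job is handed in when it is done.

Besides the shell and the picture viewer there is one more tool, called after "Call:" in YAML: its name, and indented under it one key for each argument. arm_command: Moves the arm, as the interface text tells. Its arguments: {"type":"object","properties":{"moves":{"type":"array"},"squeeze":{"type":"number"}},"required":["moves"]}

```bash
ls; mkdir -p pics
python3 - <<'E'
from plant import robot
import cv2,json
o=robot.get_obs()
for k,v in o.items(): print(k,v)
print(robot.tips_ahead)
for n in("side","top","wrist"):
    c=robot.read_camera(n); cv2.imwrite(f"pics/{n}0.png",c["img"][:,:,::-1]); print(n,c["fov_y"],c["cx"],c["cy"],c["D"]);print(c["camera_from_world"])
E
```

```text
pics
clock 0.0
q [-1.37841188e+00  2.77129225e-01 -2.79095590e-02  1.26803656e+00
  2.72030664e-05  1.46742594e+00]
dq [-0.00032606 -0.00055289 -0.00028348  0.00013847 -0.00141179  0.00018984]
joint_torque [-1.18831736e-03 -4.45513809e+01  2.95198560e+01  1.64988858e-02
 -1.43617131e-04  1.40728295e-05]
ee_pos [ 0.18201766 -0.59702567  0.21274862]
eef_rot [[ 9.56582472e-01  2.91461503e-01 -4.09045538e-04]
 [ 2.91461672e-01 -9.56579880e-01  2.24216739e-03]
 [ 2.62220746e-04 -2.26403912e-03 -9.99997403e-01]]
ft_force [ 0.04988736  0.07658898 -0.48799655]
wrist_torque [ 0.00526085 -0.05779941  0.00204164]
width 0.08502551239430758
0.017
side 46.069149166350336 324.32647183936587 205.79066066852675 [-0.1327583  0.         0.         0.         0.       ]
[[-0.99783526 -0.06461305  0.01224553  0.56032883]
 [ 0.03694203 -0.39667308  0.91721631 -0.07822233]
 [-0.05440667  0.91568314  0.39820132 -1.27007925]
 [ 0.          0.          0.          1.        ]]
top 48.21593922766969 325.4249530083629 209.19444391751406 [-0.0942461  0.         0.         0.         0.       ]
[[ 0.0249346  -0.9996638   0.00711027 -0.01458968]
 [ 0.98940667  0.025695    0.14287828 -0.56777524]
 [-0.14301294  0.00347234  0.98971473 -1.12198172]
 [ 0.          0.          0.          1.        ]]
wrist 60.50038364986226 322.45641989313003 198.0926177178848 [-0.03111965  0.          0.          0.          0.        ]
[[ 0.29285558 -0.95615392 -0.00230047 -0.62371177]
 [ 0.90584627  0.27821566 -0.31943478  0.04146543]
 [ 0.30606885  0.09146439  0.94760547 -0.38222433]
 [ 0.          0.          0.          1.        ]]
```

View pics/side0.png

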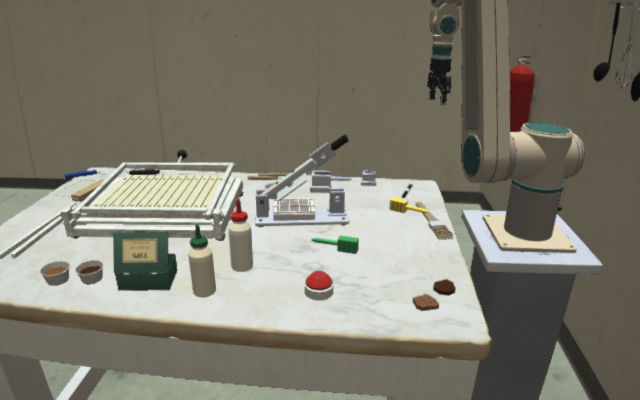

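View pics/top0.png

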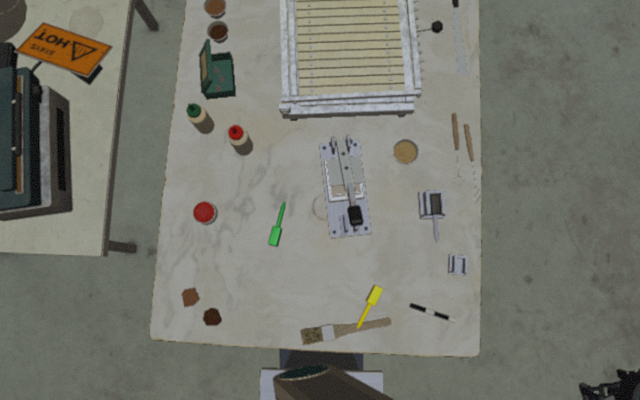

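View pics/wrist0.png

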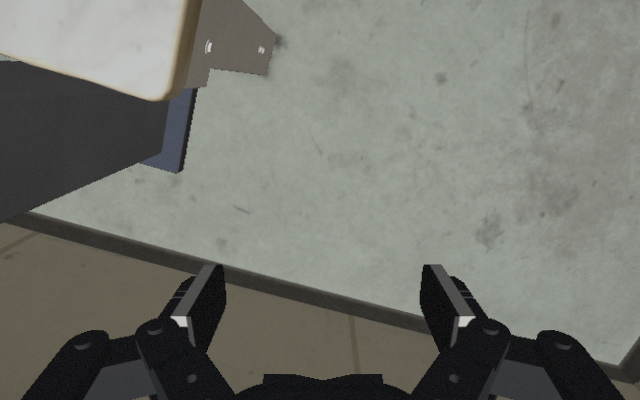

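The top view shows the press around (345,190), with the lever raised and its handle at (355,214). The pin is in the larger rest at (431,205), its shank pointing toward the robot to (436,240). The smaller empty rest is at (457,264), the cup at (405,151), the timer at (205,212), the red bottle at (237,135), and the green and yellow decoys at (276,225) and (370,305).

```bash
cat > h.py <<'E'
import numpy as np,cv2
from plant import robot
def K(c):
    h=c["img"].shape[0]; f=h/2/np.tan(np.radians(c["fov_y"])/2)
    return np.array([[f,0,c["cx"]],[0,f,c["cy"]],[0,0,1.]])
F=np.diag([1,-1,-1.])
def proj(c,P):
    M=np.array(c["camera_from_world"]); P=np.atleast_2d(np.asarray(P,float))
    R=F@M[:3,:3]; t=F@M[:3,3]
    return cv2.projectPoints(P,cv2.Rodrigues(R)[0],t,K(c),np.array(c["D"]))[0].reshape(-1,2)
def ray(c,uv):
    M=np.array(c["camera_from_world"]); R=F@M[:3,:3]; t=F@M[:3,3]
    n=cv2.undistortPoints(np.array(uv,float).reshape(-1,1,2),K(c),np.array(c["D"])).reshape(-1,2)
    d=np.c_[n,np.ones(len(n))]@R
    return -R.T@t, d/np.linalg.norm(d,axis=1,keepdims=True)
def onz(c,uv,z):
    o,d=ray(c,uv); return o+d*((z-o[2])/d[:,2:3])
def tri(c1,u1,c2,u2):
    o1,d1=ray(c1,[u1]);o2,d2=ray(c2,[u2]);d1=d1[0];d2=d2[0]
    s=np.linalg.lstsq(np.c_[d1,-d2],o2-o1,rcond=None)[0]
    a=o1+s[0]*d1;b=o2+s[1]*d2
    return (a+b)/2,np.linalg.norm(a-b)
def crop(img,x0,y0,x1,y1,s,fn):
    cv2.imwrite(fn,cv2.resize(img[y0:y1,x0:x1,::-1],None,fx=s,fy=s,interpolation=cv2.INTER_CUBIC))
def save(c,n): cv2.imwrite(n,c["img"][:,:,::-1])
E
python3 - <<'E'
from h import *
t=robot.read_camera("top");s=robot.read_camera("side")
crop(t["img"],300,120,480,280,4,"pics/t1.png")
crop(s["img"],240,120,390,240,5,"pics/s1.png")
E
```

```text
(no output)
```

View pics/t1.png

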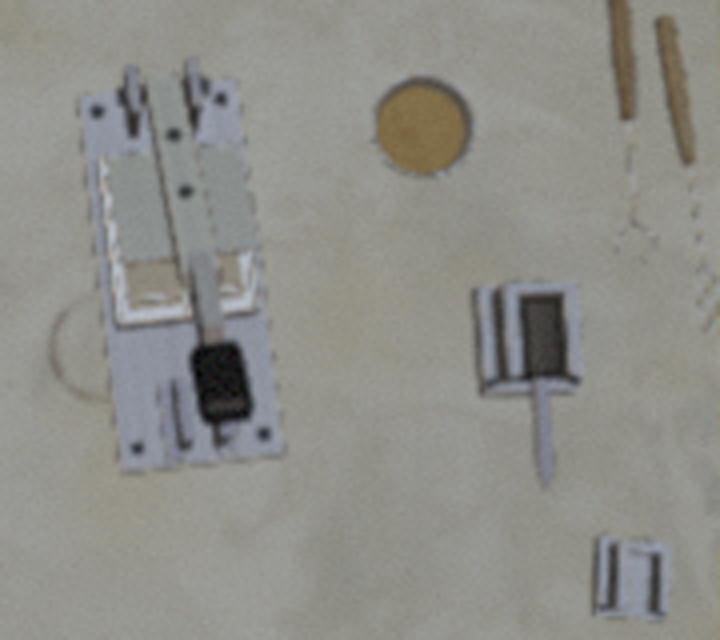

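View pics/s1.png

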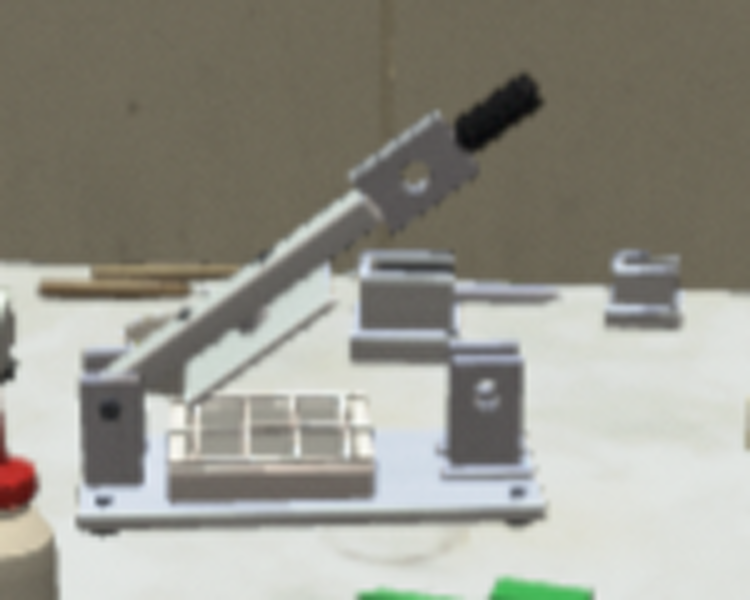

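The crops show the press plate corners (top crop 80,97; 238,80; 285,455; 122,470), the near lug hole in the side view at about (337,199), and the pin shank running from (541,378) to (545,485) in the top crop.

Run:
```python
from h import *
np.set_printoptions(precision=4,suppress=True)
t=robot.read_camera("top");s=robot.read_camera("side")
T=lambda *p:[(x/4+300,y/4+120) for x,y in p]
S=lambda *p:[(x/5+240,y/5+120) for x,y in p]
c=onz(t,T((80,97),(238,80),(285,455),(122,470)),.016);print(c, c.mean(0))
sc=onz(t,T((97,111),(221,99),(264,434),(138,447)),.016);print("screw mean",sc.mean(0), (sc[0]+sc[1]-sc[2]-sc[3])/2)
d=(c[0]+c[1]-c[2]-c[3])/2;print(d,np.arctan2(d[1],d[0]))
sh=onz(t,T((541,378),(545,485)),.038);print("shank",sh,np.arctan2(*(sh[0]-sh[1])[1::-1]))
print("rest tops",onz(t,T((475,287),(578,284)),.058))
g=onz(t,T((545,335)),.056);print("grip",g)
print("tip tri",tri(t,T((545,485))[0],s,S((559,294))[0]))
print("handle tri",tri(t,T((222,378))[0],s,S((498,110))[0]))
print("cup",onz(t,T((425,125)),.036),"timer",onz(t,[(205,212)],.045),"bottle",onz(t,[(236,130)],.17))
print("decoys",onz(t,[(283,203),(275,238),(376,290),(360,328)],.02))
print("small rest",onz(t,T((630,580)),.03))
```

```text
[[ 0.7496  0.019   0.016 ]
 [ 0.7646 -0.0884  0.016 ]
 [ 0.5092 -0.1229  0.016 ]
 [ 0.4966 -0.0155  0.016 ]] [ 0.63   -0.0519  0.016 ]
screw mean [ 0.6314 -0.0511  0.016 ] [0.2281 0.0323 0.    ]
[0.2542 0.0345 0.    ] 0.13478057654864267
shank [[ 0.5618 -0.2885  0.038 ]
 [ 0.4916 -0.2906  0.038 ]] 0.029105342125369655
rest tops [[ 0.6174 -0.2408  0.058 ]
 [ 0.6213 -0.3085  0.058 ]]
grip [[ 0.5875 -0.2869  0.056 ]]
tip tri (array([ 0.4909, -0.2908,  0.0368]), np.float64(0.0015841244931950203))
handle tri (array([ 0.5293, -0.0654,  0.2242]), np.float64(0.004343904488747166))
cup [[ 0.7311 -0.2127  0.036 ]] timer [[0.5518 0.3131 0.045 ]] bottle [[0.7344 0.2181 0.17  ]]
decoys [[ 0.5847  0.1128  0.02  ]
 [ 0.4911  0.1303  0.02  ]
 [ 0.3626 -0.1367  0.02  ]
 [ 0.2648 -0.0967  0.02  ]]
small rest [[ 0.4313 -0.3485  0.03  ]]
```

```bash
cat >> h.py <<'E'
def go(target,psi=None):
    o=robot.get_obs();R=np.array(o["eef_rot"]);p=np.array(o["ee_pos"])
    pc=np.arctan2(R[1,0],R[0,0]); 
    print("shift",np.round(R.T@(np.array(target)-p),4),"psi",round(pc,4),"turn",None if psi is None else round(pc-psi,4),"ee",np.round(p,4),"F",np.round(o["ft_force"],2),"t",o["clock"],"w",round(o["width"],4),"q",np.round(o["q"],3))
E
python3 - <<'E'
from h import *
c=robot.read_camera("wrist");M=np.array(c["camera_from_world"]);o=robot.get_obs();R=np.array(o["eef_rot"])
print(R.T@(-M[:3,:3].T@M[:3,3]-o["ee_pos"]), R.T@M[:3,:3].T)
go([.46,-.28,.30],1.706)
E
```

```text
[ 8.36453850e-02 -1.56019404e-04 -1.61023744e-01] [[ 1.42871781e-03  9.47547788e-01  3.19610931e-01]
 [ 9.99998868e-01 -1.50456018e-03 -9.61645946e-06]
 [ 4.71761824e-04  3.19610583e-01 -9.47548866e-01]]
shift [ 0.3584 -0.223  -0.0862] psi 0.2958 turn -1.4102 ee [ 0.1822 -0.5977  0.2137] F [-0.14 -0.46  0.96] t 0.4 w 0.0853 q [-1.378  0.277 -0.027  1.268 -0.     1.467]
```

Run:
```python
from h import *
go([.52,-.17,.32],1.706)
```

```text
shift [ 0.4478 -0.3107 -0.1061] psi 0.2958 turn -1.4102 ee [ 0.1822 -0.5977  0.2137] F [-0.14 -0.46  0.96] t 0.4 w 0.0853 q [-1.378  0.277 -0.027  1.268 -0.     1.467]
```

Call:
arm_command:
  moves:
    - [[0.0,0.0,-0.04],-0.1,1]
    - [[0.02,-0.015,-0.07],-0.2,1]
    - [[0.05,-0.035,-0.08],-0.3,1]
    - [[0.08,-0.055,-0.09],-0.42,1]
    - [[0.11,-0.076,-0.1],-0.54,1]
    - [[0.14,-0.097,-0.106],-0.66,1]
    - [[0.17,-0.118,-0.106],-0.78,1]
    - [[0.2,-0.139,-0.106],-0.9,1]
    - [[0.23,-0.16,-0.106],-1.02,1]
    - [[0.26,-0.18,-0.106],-1.14,1]
    - [[0.29,-0.2,-0.106],-1.26,1]
    - [[0.32,-0.222,-0.106],-1.38,1]

```text
clock: 1.4
ee_pos: [0.4245, -0.2909, 0.3201]
eef_rot: [[-0.11, 0.994, 0.001], [0.994, 0.11, -0.001], [-0.001, 0.001, -1.0]]
ft_force: [0.4, 0.5, -0.0]
width: 0.0853
```

Run:
```python
from h import *
go([.52,-.17,.32],1.706)
```

```text
shift [1.096e-01 1.083e-01 1.000e-04] psi 1.6815 turn -0.0245 ee [ 0.4245 -0.2909  0.3201] F [ 0.36  0.46 -0.02] t 1.4 w 0.0853 q [-0.726  0.04  -0.084  1.446 -0.     0.734]
```

Call:
arm_command:
  moves:
    - [[0.03,0.03,0.0],-0.02,1]
    - [[0.06,0.058,0.0],-0.025,1]
    - [[0.085,0.083,0.0],-0.025,1]
    - [[0.11,0.108,0.0],-0.025,1]
    - [[0.11,0.108,0.0],-0.025,1]
    - [[0.11,0.108,0.0],-0.025,1]

```text
clock: 1.9
ee_pos: [0.5201, -0.1701, 0.3198]
eef_rot: [[-0.133, 0.991, -0.0], [0.991, 0.133, -0.0], [-0.0, -0.0, -1.0]]
ft_force: [-0.8, -0.5, 0.1]
width: 0.0858
```

Run:
```python
from h import *
go([.52,-.17,.32],1.706)
c=robot.read_camera("wrist");save(c,"pics/w1.png")
import pickle;c["obs"]=robot.get_obs();pickle.dump(c,open("w1.pkl","wb"))
```

```text
shift [ 0.0001 -0.0001 -0.0002] psi 1.7044 turn -0.0016 ee [ 0.5201 -0.1701  0.3198] F [-0.83 -0.52  0.06] t 1.9 w 0.0858 q [-0.434  0.101 -0.019  1.451 -0.     1.003]
```

View pics/w1.png

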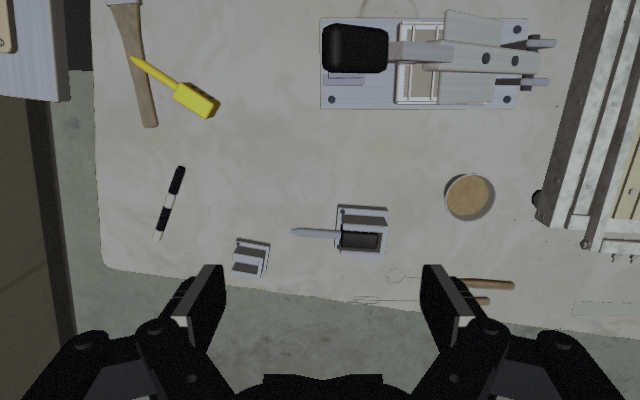

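The wrist view shows the press with its plate edges at (320,15)-(530,110), the handle at (355,48), the pin shank from (293,232) to (341,233), the grip at (362,240), the cup at (469,196) and the small rest at (250,258).

Run:
```python
from h import *
import pickle
c=pickle.load(open("w1.pkl","rb"))
crop(c["img"],280,190,410,270,6,"pics/w1a.png")
crop(c["img"],310,0,570,120,3,"pics/w1b.png")
```

```text
(no output)
```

View pics/w1a.png

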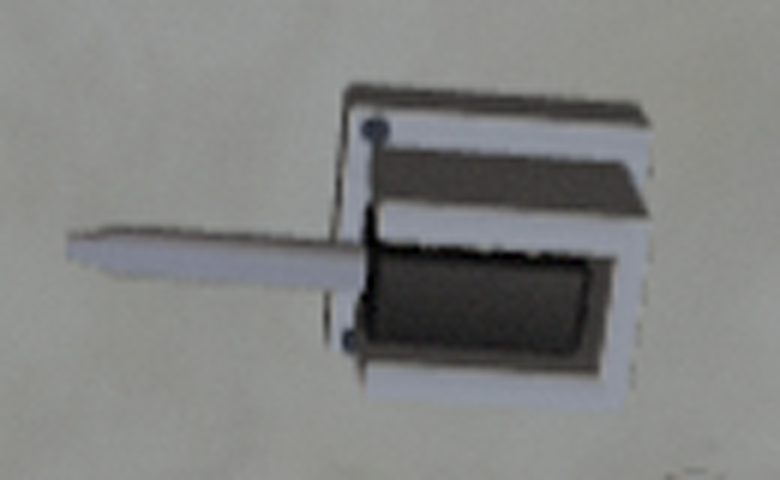

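View pics/w1b.png

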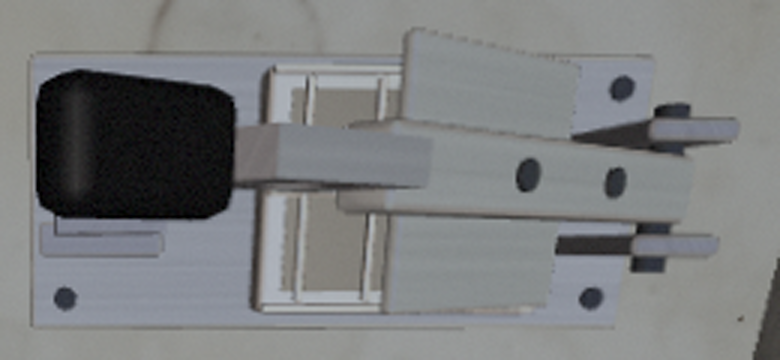

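Run:
```python
from h import *
import pickle
np.set_printoptions(precision=4,suppress=True)
c=pickle.load(open("w1.pkl","rb"));t=robot.read_camera("top");s=robot.read_camera("side")
B=lambda *p:[(x/3+310,y/3) for x,y in p]
A=lambda *p:[(x/6+280,y/6+190) for x,y in p]
T=lambda *p:[(x/4+300,y/4+120) for x,y in p]
S=lambda *p:[(x/5+240,y/5+120) for x,y in p]
k=onz(c,B((29,53),(653,56),(614,327),(31,326)),.016);print("plate",k,k.mean(0))
d=(k[1]+k[2]-k[0]-k[3])/2;print(d,np.arctan2(d[1],d[0]), k[0]-k[3],k[1]-k[2])
print("lug-top",onz(c,B((101,239)),.086))
print("shank",sh:=onz(c,A((68,247),(130,254),(330,265),(368,267)),.038),np.arctan2(*(sh[3]-sh[0])[1::-1]))
print("tip tri wrist/side",tri(c,A((68,247))[0],s,S((559,295))[0]),"wrist/top",tri(c,A((68,247))[0],t,T((545,485))[0]))
print("shank root tri",tri(c,A((360,266))[0],t,T((541,386))[0]))
print("rest top", onz(c,A((380,204),(648,216),(622,408),(362,398)),.058))
print("plate corner tri",tri(c,B((29,53))[0],t,T((122,470))[0]),tri(c,B((31,326))[0],t,T((285,455))[0]))
print("handle", onz(c,B((135,142)),.228))
print("holes side near lug y'=+16",onz(s,S((488,393)),.066))
yaw=.135
P=np.array([.6305,-.0515,0]);Rz=np.array([[np.cos(yaw),-np.sin(yaw),0],[np.sin(yaw),np.cos(yaw),0],[0,0,1]])
w=lambda v:P+Rz@np.array(v)
pts=[w(v) for v in [(-.13,.055,.016),(.13,.055,.016),(.13,-.055,.016),(-.13,-.055,.016),(-.1,-.012,.086),(-.1,.016,.066)]]
print("proj wrist",(proj(c,pts)-[310,0])*3);print("proj side",(proj(s,pts)-[240,120])*5);print("proj top",(proj(t,pts)-[300,120])*4)
```

```text
plate [[ 0.4966 -0.0128  0.016 ]
 [ 0.7514  0.023   0.016 ]
 [ 0.7678 -0.085   0.016 ]
 [ 0.5119 -0.1205  0.016 ]] [ 0.6319 -0.0488  0.016 ]
[0.2554 0.0357 0.    ] 0.1388680838219639 [-0.0153  0.1077  0.    ] [-0.0164  0.108  -0.    ]
lug-top [[ 0.5328 -0.0816  0.086 ]]
shank [[ 0.4935 -0.2906  0.038 ]
 [ 0.5082 -0.2905  0.038 ]
 [ 0.5552 -0.2869  0.038 ]
 [ 0.5641 -0.2862  0.038 ]] 0.06268686453851617
tip tri wrist/side (array([ 0.4918, -0.2918,  0.0356]), np.float64(0.0033633575450078544)) wrist/top (array([ 0.4927, -0.2921,  0.0338]), np.float64(0.001692680594822147))
shank root tri (array([ 0.5613, -0.2928,  0.0224]), np.float64(0.005448273876550228))
rest top [[ 0.562  -0.2617  0.058 ]
 [ 0.6218 -0.2566  0.058 ]
 [ 0.6253 -0.3047  0.058 ]
 [ 0.5654 -0.3101  0.058 ]]
plate corner tri (array([ 0.4963, -0.0149,  0.0266]), np.float64(0.0014288943616545926)) (array([ 0.5113, -0.1231, -0.0001]), np.float64(0.0032569684286277616))
handle [[ 0.5293 -0.0621  0.228 ]]
holes side near lug y'=+16 [[ 0.5282 -0.0461  0.066 ]]
proj wrist [[ 22.823   56.6149]
 [652.3391  62.8514]
 [609.3197 334.691 ]
 [ 23.8529 332.0457]
 [103.5565 225.5319]
 [101.7371 147.6794]]
proj side [[544.6826 500.2339]
 [ 73.2008 509.0015]
 [ 85.2934 429.1495]
 [522.9534 421.8425]
 [482.3439 339.4373]
 [486.2409 390.8579]]
proj top [[120.4389 473.4197]
 [ 77.8606  93.6588]
 [238.1918  77.0447]
 [285.8987 455.1351]
 [223.892  405.0597]
 [177.7103 413.5233]]
```

Call:
arm_command:
  moves:
    - [[0.03,0.007,0.0],0,0]
    - [[0.065,0.015,0.0],0,0]
    - [[0.104,0.025,0.0],0,0]
    - [[0.104,0.025,0.02],0,0]
    - [[0.104,0.025,0.04],0,0]
    - [[0.104,0.025,0.045],0,0]
    - [[0.104,0.025,0.045],0,0]

```text
clock: 2.63
ee_pos: [0.5289, -0.0659, 0.2731]
eef_rot: [[-0.128, 0.992, -0.004], [0.992, 0.128, 0.001], [0.001, -0.004, -1.0]]
ft_force: [0.7, -0.3, -0.5]
width: 0.0005
```

Run:
```python
from h import *
go([.5286,-.0644,.24],1.706)
go([.4777,-.0714,.092],1.706)
s=robot.read_camera("side");t=robot.read_camera("top")
a=cv2.resize(s["img"][80:240,240:400],None,fx=2.5,fy=2.5);b=cv2.resize(t["img"][100:260,290:450],None,fx=2.5,fy=2.5)
cv2.imwrite("pics/lev1.png",np.hstack([a,b])[:,:,::-1])
```

```text
shift [0.0015 0.     0.0331] psi 1.6989 turn -0.0071 ee [ 0.5289 -0.0659  0.2731] F [ 0.67 -0.35 -0.48] t 2.6333 w 0.0005 q [-0.245  0.09  -0.128  1.357 -0.     1.198]
shift [ 0.0008 -0.0508  0.1813] psi 1.6989 turn -0.0071 ee [ 0.5289 -0.0659  0.2731] F [ 0.67 -0.35 -0.48] t 2.6333 w 0.0005 q [-0.245  0.09  -0.128  1.357 -0.     1.198]
```

View pics/lev1.png

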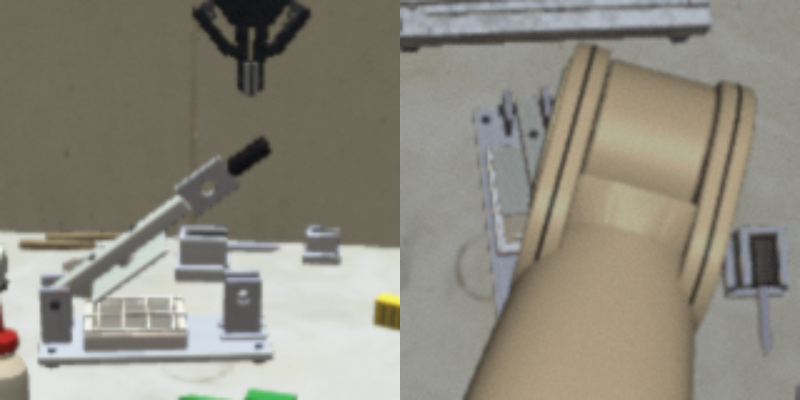

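Call:
arm_command:
  moves:
    - [[0.001,0.0,0.02],0,0]
    - [[0.001,0.0,0.033],0,0]
    - [[0.001,-0.007,0.044],0,0]
    - [[0.001,-0.0147,0.055],0,0]
    - [[0.001,-0.021,0.067],0,0]
    - [[0.001,-0.027,0.0786],0,0]
    - [[0.001,-0.032,0.091],0,0]
    - [[0.001,-0.037,0.103],0,0]
    - [[0.001,-0.041,0.116],0,0]
    - [[0.001,-0.0443,0.129],0,0]
    - [[0.001,-0.047,0.142],0,0]
    - [[0.001,-0.049,0.155],0,0]

```text
clock: 3.73
ee_pos: [0.4834, -0.072, 0.1214]
eef_rot: [[-0.128, 0.992, 0.003], [0.992, 0.128, -0.001], [-0.002, 0.003, -1.0]]
ft_force: [-1.1, -0.3, 1.0]
width: -0.0001
```

Run:
```python
from h import *
go([.4777,-.0714,.092],1.706)
s=robot.read_camera("side")
crop(s["img"],240,80,400,240,3,"pics/lev2.png")
```

```text
shift [ 0.0013 -0.0057  0.0294] psi 1.6991 turn -0.0069 ee [ 0.4834 -0.072   0.1214] F [-1.05 -0.3   0.97] t 3.7333 w -0.0001 q [-0.28   0.104 -0.443  1.02  -0.     1.163]
```

View pics/lev2.png

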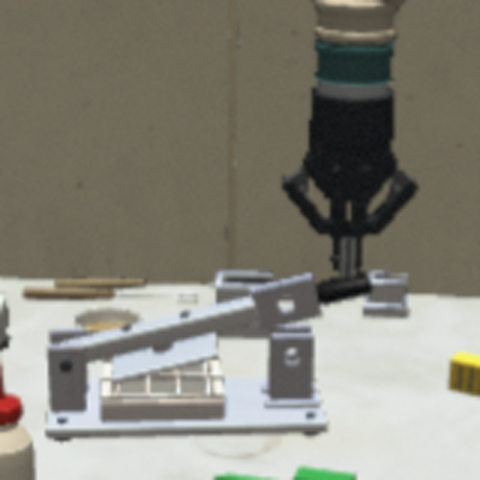

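The lever follows and the finger tip is on the handle at (348,285) in the crop. I'll press on to the stop.

Call:
arm_command:
  moves:
    - [[0.001,-0.002,0.01],0,0]
    - [[0.001,-0.003,0.018],0,0]
    - [[0.001,-0.004,0.025],0,0]
    - [[0.001,-0.005,0.029],0,0]
    - [[0.001,-0.005,0.031],0,0]
    - [[0.001,-0.005,0.031],0,0]

```text
clock: 4.28
ee_pos: [0.4767, -0.07, 0.0885]
eef_rot: [[-0.13, 0.992, -0.001], [0.992, 0.13, 0.0], [0.0, -0.001, -1.0]]
ft_force: [1.1, -0.7, -1.4]
width: 0.0001
```

Run:
```python
from h import *
go([.4777,-.0714,.092],1.706)
s=robot.read_camera("side")
crop(s["img"],240,120,390,240,5,"pics/lev3.png")
```

```text
shift [-0.0015  0.0008 -0.0035] psi 1.7008 turn -0.0052 ee [ 0.4767 -0.07    0.0885] F [ 1.09 -0.69 -1.45] t 4.2833 w 0.0001 q [-0.28   0.13  -0.492  0.949  0.     1.161]
```

View pics/lev3.png

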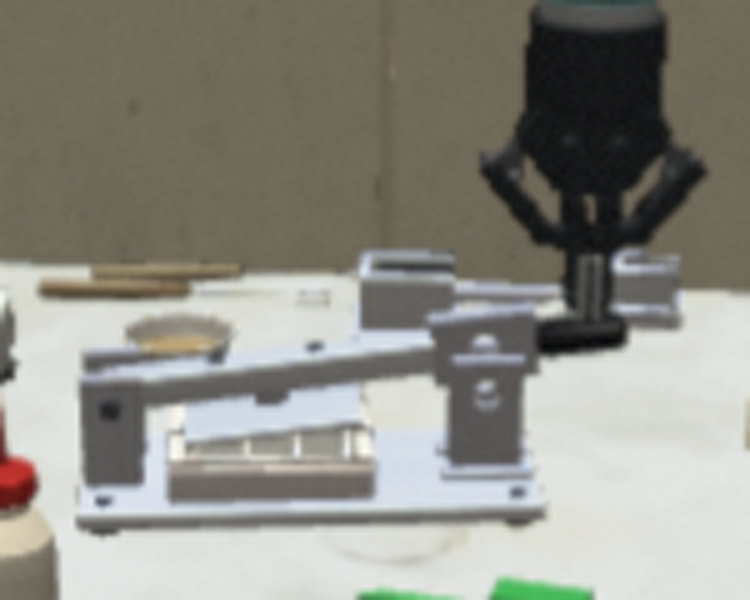

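Run:
```python
from h import *
o=robot.get_obs();p=np.array(o["ee_pos"]);s=robot.read_camera("side");w=robot.read_camera("wrist")
for d in(-.017,-.01,0,.017): print(d,(proj(s,[p+[0,0,d]])-[240,120])*5)
save(w,"pics/lev3w.png")
crop(s["img"],330,160,380,200,15,"pics/lev3z.png")
```

```text
-0.017 [[580.43554454 370.79692251]]
-0.01 [[580.91409653 359.32079242]]
0 [[581.59939318 342.84506644]]
0.017 [[582.76877724 314.61647318]]
```

View pics/lev3w.png

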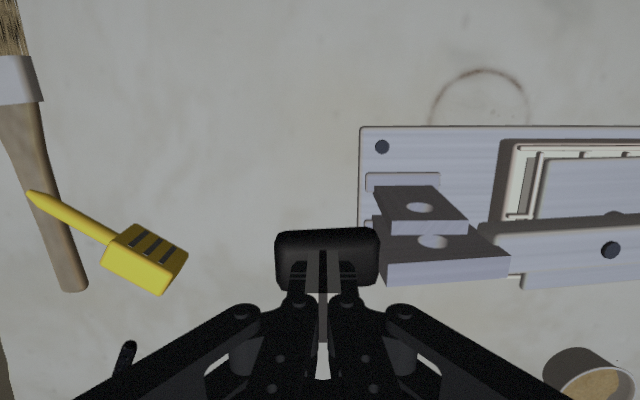

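View pics/lev3z.png

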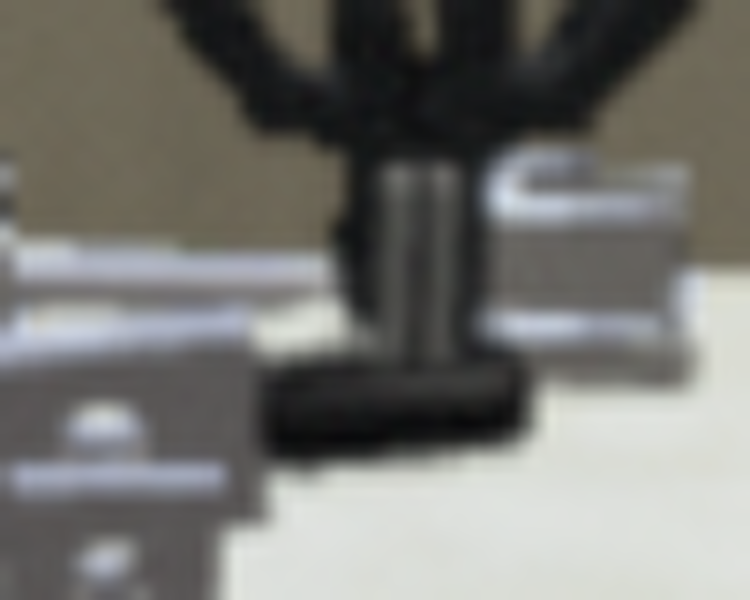

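Run:
```python
from h import *
s=robot.read_camera("side");o=robot.get_obs();print(o["clock"],o["ee_pos"],o["ft_force"],o["q"],o["joint_torque"])
p=np.array([.5289,-.0659,.2731])
for d in(-.017,0,.017,): print(d,proj(s,[p+[0,0,d]]))
p=np.array([.4834,-.072,.1214])
for d in(-.017,0,.017,): print(d,(proj(s,[p+[0,0,d]])-[240,80])*3)
crop(s["img"],240,120,390,240,5,"pics/lev4.png")
```

```text
4.4833 [ 0.47703596 -0.07000005  0.08905339] [-0.81394926  0.32484564  0.0402245 ] [-2.80029945e-01  1.29507367e-01 -4.91551714e-01  9.49715456e-01
  2.33196536e-04  1.16055936e+00] [-2.05361744e-02 -3.24934173e+01  2.54225761e+01  6.32839670e-03
  8.17933014e-04  3.90042737e-05]
-0.017 [[339.22676673 130.35085099]]
0 [[339.37644258 124.1468373 ]]
0.017 [[339.52682055 117.88714242]]
-0.017 [[342.55282404 309.0988529 ]]
0 [[343.22110156 292.03112221]]
0.017 [[343.89243577 274.79706324]]
```

View pics/lev4.png

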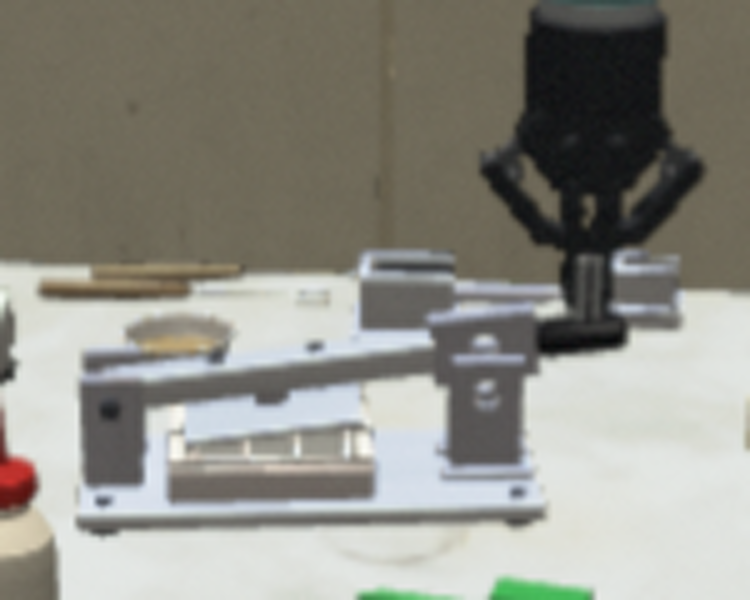

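Side and wrist views both put the real fingertips about 34 mm higher than the reported TCP pose plus `tips_ahead` implies. The lever is still at about 0.12 rad and the tip is on the handle. From here I'll rely on the images: real tip z ≈ reported TCP z + 0.017. I'll keep pressing with small steps and watch the force.

Call:
arm_command:
  moves:
    - [[0,-0.001,0.006],0,0]
    - [[0,-0.002,0.012],0,0]
    - [[0,-0.002,0.018],0,0]
    - [[0,-0.003,0.023],0,0]
    - [[0,-0.003,0.026],0,0]
    - [[0,-0.003,0.028],0,0]
    - [[0,-0.003,0.028],0,0]

```text
clock: 5.07
ee_pos: [0.4731, -0.0703, 0.0601]
eef_rot: [[-0.13, 0.992, -0.002], [0.992, 0.13, 0.001], [0.001, -0.002, -1.0]]
ft_force: [0.1, 0.1, 0.3]
width: 0.0002
```

Run:
```python
from h import *
go([.4777,-.0714,.058],1.706)
s=robot.read_camera("side")
crop(s["img"],240,120,390,240,5,"pics/lev5.png")
p=robot.get_obs()["ee_pos"]
for d in(-.017,0,.017,): print(d,(proj(s,[p+[0,0,d]])-[240,120])*5)
```

```text
shift [-0.0017  0.0044  0.0021] psi 1.7007 turn -0.0053 ee [ 0.4731 -0.0703  0.0601] F [0.13 0.11 0.32] t 5.0667 w 0.0002 q [-0.283  0.159 -0.529  0.885  0.     1.158]
-0.017 [[584.66746247 416.84416782]]
0 [[585.85246341 389.35658051]]
0.017 [[587.04331111 361.59398111]]
```

View pics/lev5.png

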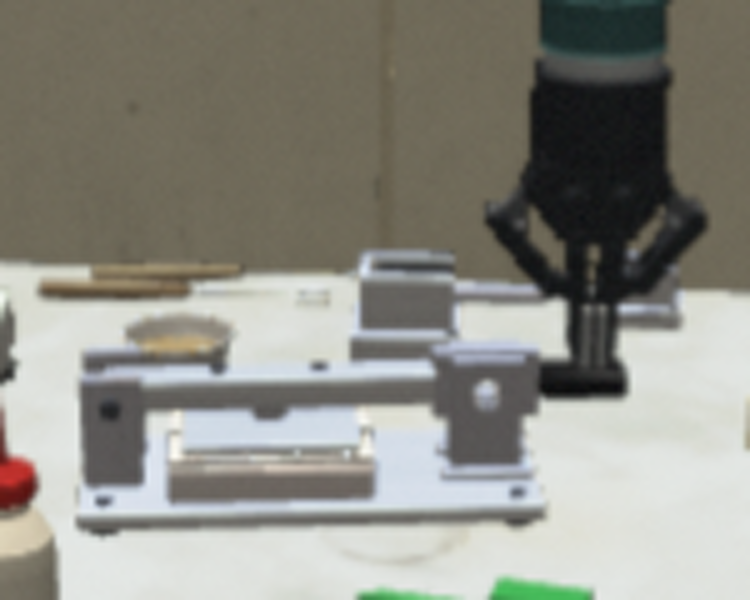

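The lever hole now lines up with the lug hole, with light showing through at (487,395). I'll push a little more to reach the stop.

Call:
arm_command:
  moves:
    - [[0,0,0.001],0,0]
    - [[0,0,0.002],0,0]
    - [[0,0,0.003],0,0]
    - [[0,0,0.003],0,0]

```text
clock: 5.45
ee_pos: [0.4739, -0.0705, 0.0578]
eef_rot: [[-0.13, 0.992, -0.0], [0.992, 0.13, 0.0], [0.0, -0.0, -1.0]]
ft_force: [0.6, 0.1, -1.0]
width: 0.0
```

Call:
arm_command:
  moves:
    - [[0,0,0.001],0,0]
    - [[0,0,0.002],0,0]
    - [[0,0,0.003],0,0]
    - [[0,0,0.003],0,0]

```text
clock: 5.78
ee_pos: [0.4741, -0.0706, 0.0573]
eef_rot: [[-0.13, 0.992, 0.0], [0.992, 0.13, -0.0], [-0.0, -0.0, -1.0]]
ft_force: [-6.2, 1.2, 18.4]
width: 0.0005
```

It is on the stop: 18 N at reported z 0.0573, so the tips really are 17.7 mm above the reported TCP. Next I back off and move over the pin shank.

Call:
arm_command:
  moves:
    - [[0,0,-0.03],0,0]
    - [[0,0,-0.065],0,0]
    - [[-0.02,0.0,-0.1],-0.1,0.3]
    - [[-0.05,0.005,-0.13],-0.22,0.6]
    - [[-0.085,0.01,-0.13],-0.34,1]
    - [[-0.12,0.015,-0.13],-0.46,1]
    - [[-0.155,0.02,-0.13],-0.58,1]
    - [[-0.19,0.022,-0.13],-0.7,1]
    - [[-0.223,0.0215,-0.13],-0.82,1]
    - [[-0.223,0.0215,-0.13],-0.94,1]
    - [[-0.223,0.0215,-0.13],-1.06,1]
    - [[-0.223,0.0215,-0.13],-1.18,1]

```text
clock: 6.78
ee_pos: [0.5242, -0.2899, 0.1845]
eef_rot: [[-0.967, 0.253, -0.0], [0.253, 0.967, 0.0], [0.0, 0.0, -1.0]]
ft_force: [-1.3, 0.5, -0.9]
width: 0.0853
```

Run:
```python
from h import *
go([.5244,-.289,.17],3.19)
```

```text
shift [-0.      0.0009  0.0145] psi 2.8853 turn -0.3047 ee [ 0.5242 -0.2899  0.1845] F [-1.3   0.48 -0.89] t 6.7833 w 0.0853 q [-0.613  0.248 -0.127  1.197  0.    -0.357]
```

Call:
arm_command:
  moves:
    - [[0,0,0.0],-0.1,1]
    - [[0,0,0],-0.2,1]
    - [[0,0.001,0],-0.305,1]
    - [[0,0.001,0],-0.305,1]
    - [[0,0.001,0],-0.305,1]

```text
clock: 7.2
ee_pos: [0.5244, -0.2879, 0.1848]
eef_rot: [[-0.999, -0.042, -0.0], [-0.042, 0.999, 0.0], [0.0, 0.0, -1.0]]
ft_force: [-0.6, -0.6, -0.4]
width: 0.0852
```

Run:
```python
from h import *
import pickle
go([.5244,-.289,.17],3.19)
c=robot.read_camera("wrist");c["obs"]=robot.get_obs();save(c,"pics/w2.png");pickle.dump(c,open("w2.pkl","wb"))
s=robot.read_camera("side");crop(s["img"],240,120,390,240,5,"pics/s2.png")
t=robot.read_camera("top")
pickle.dump((s,t),open("st2.pkl","wb"))
```

```text
shift [ 0.0001 -0.0011  0.0148] psi -3.1 turn -6.29 ee [ 0.5244 -0.2879  0.1848] F [-0.55 -0.6  -0.38] t 7.2 w 0.0852 q [-0.61   0.246 -0.129  1.196  0.    -0.652]
```

View pics/w2.png

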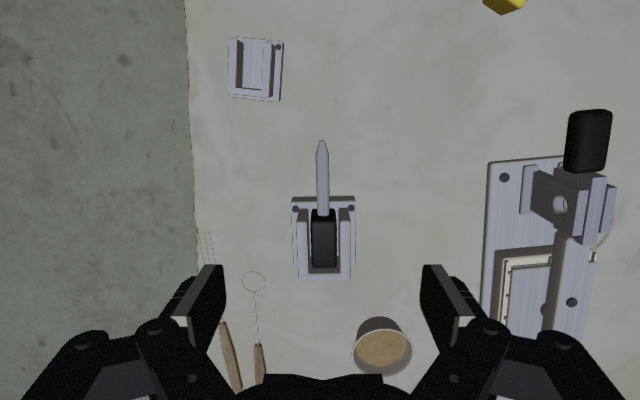

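View pics/s2.png

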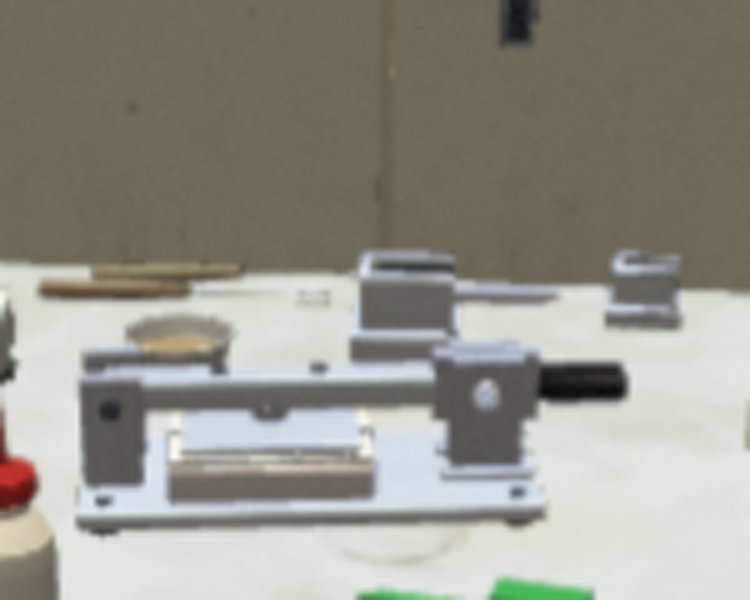

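Run:
```python
from h import *
import pickle
np.set_printoptions(precision=4,suppress=True)
c=pickle.load(open("w2.pkl","rb"));o=c["obs"];R=np.array(o["eef_rot"]);p=np.array(o["ee_pos"])
for z in(.0,-.015,-.03,-.035,-.05):
    print(z,proj(c,[p+R@np.array([x,-.0425,z]) for x in(-.011,.0,.011)]).round(1).tolist())
pts=[(322,141),(322.5,165),(323,205)]
q=onz(c,pts,.038);print(q,np.arctan2(*(q[2]-q[0])[1::-1]))
s,t=pickle.load(open("st2.pkl","rb"))
print(tri(c,(322,141),s,(240+559/5,120+295/5)))
c1=pickle.load(open("w1.pkl","rb"))
print("w1-w2 tip",tri(c,(322,141),c1,(280+68/6,190+247/6)), "root",tri(c,(323,207),c1,(280+366/6,190+267/6)))
crop(c["img"],180,250,240,360,7,"pics/w2f.png")
crop(c["img"],470,100,630,300,3,"pics/w2p.png")
```

```text
0.0 [[241.4, 265.0], [239.8, 246.3], [238.1, 226.9]]
-0.015 [[234.6, 280.3], [232.7, 260.4], [230.7, 239.7]]
-0.03 [[226.6, 298.5], [224.3, 277.2], [221.9, 254.8]]
-0.035 [[223.6, 305.3], [221.2, 283.5], [218.6, 260.5]]
-0.05 [[213.4, 328.4], [210.4, 305.0], [207.2, 280.2]]
[[ 0.4932 -0.289   0.038 ]
 [ 0.5152 -0.2876  0.038 ]
 [ 0.5541 -0.2854  0.038 ]] 0.058238676953411866
(array([ 0.4917, -0.2889,  0.037 ]), np.float64(0.0032660733368533833))
w1-w2 tip (array([ 0.4932, -0.2892,  0.0407]), np.float64(0.0009721484250684289)) root (array([ 0.5613, -0.2867,  0.0326]), np.float64(0.006769471174130319))
```

View pics/w2f.png

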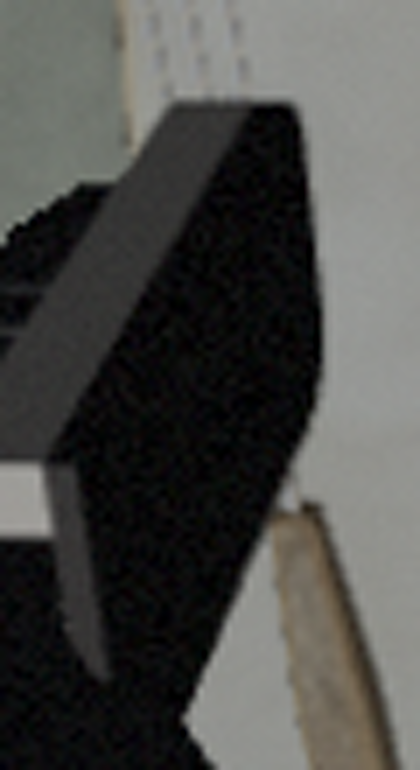

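View pics/w2p.png

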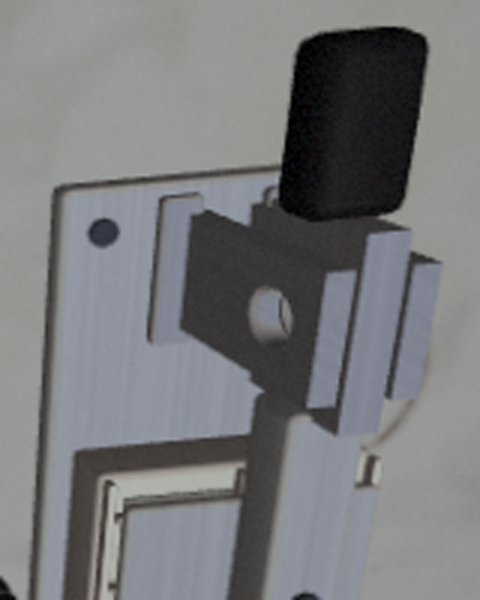

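The lever stays down, with the handle at (587,140) and the lug hole at (559,204). The pin lies from (322,141) to (323,208), lined up with the tool and centred between the fingers. The finger tips project at tool z ≈ -0.035 when open, which agrees with the ~34 mm offset. Descending to the shank.

Call:
arm_command:
  moves:
    - [[0,0,0.02],0,1]
    - [[0,0,0.045],0,1]
    - [[-0.001,0,0.07],0,1]
    - [[-0.001,0,0.095],0,1]
    - [[-0.001,0,0.12],0,1]
    - [[-0.001,0,0.14],0,1]
    - [[-0.001,0,0.155],0,1]
    - [[-0.001,0,0.165],0,1]
    - [[-0.001,0,0.175],0,1]
    - [[-0.001,0,0.18],0,1]
    - [[-0.001,0,0.18],0,1]

```text
clock: 8.27
ee_pos: [0.525, -0.2876, 0.0041]
eef_rot: [[-0.999, -0.044, -0.001], [-0.044, 0.999, 0.001], [0.001, 0.001, -1.0]]
ft_force: [0.4, -0.3, 0.2]
width: 0.0851
```

Run:
```python
from h import *
go([.5252,-.2874,.0015],3.19)
c=robot.read_camera("wrist");save(c,"pics/w3.png")
s=robot.read_camera("side");crop(s["img"],300,120,400,200,7,"pics/s3.png")
```

```text
shift [-0.0002  0.0001  0.0026] psi -3.0977 turn -6.2877 ee [ 0.525  -0.2876  0.0041] F [ 0.44 -0.27  0.17] t 8.2667 w 0.0851 q [-0.609  0.415 -0.316  0.841 -0.    -0.653]
```

View pics/w3.png

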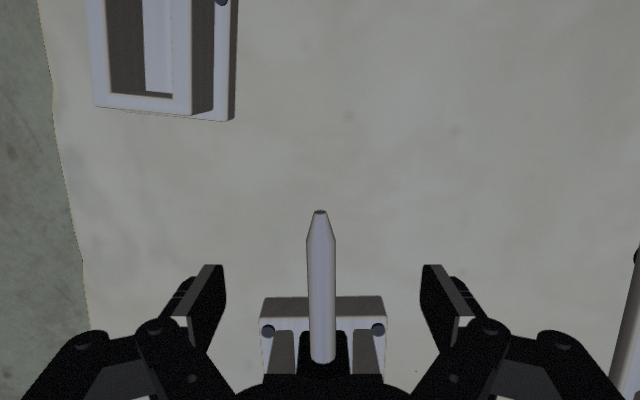

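View pics/s3.png

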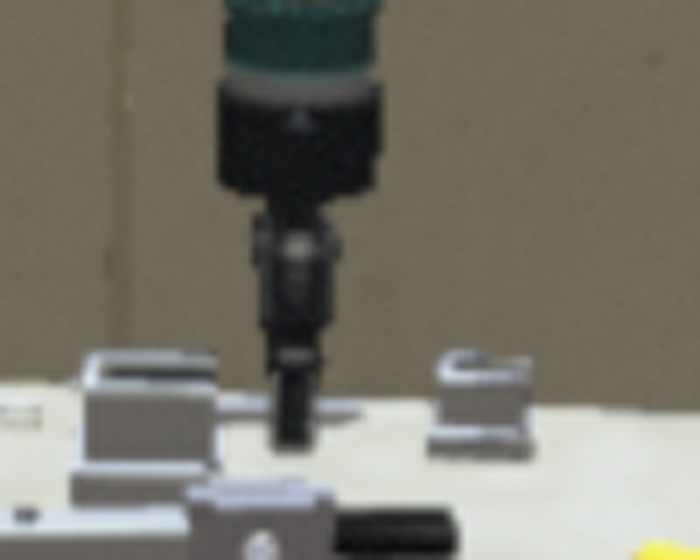

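The shank runs down the middle at column 321, with the fingers at columns 222 and 424 straddling it. Closing.

Call:
arm_command:
  moves:
    - [[0,0,0.002],0,0]
    - [[0,0,0.002],0,0]
    - [[0,0,0.002],0,0]
    - [[0,0,0.002],0,0]
    - [[0,0,0.002],0,0]
    - [[0,0,0.002],0,0]
    - [[0,0,0.002],0,0]
    - [[0,0,0.002],0,0]
  squeeze: 110

```text
clock: 9.03
ee_pos: [0.5255, -0.2879, 0.0032]
eef_rot: [[-0.999, -0.044, 0.0], [-0.044, 0.999, -0.0], [-0.0, -0.0, -1.0]]
ft_force: [-0.9, 0.3, 1.3]
width: 0.009
```

Run:
```python
from h import *
go([.5252,-.2874,.0015],3.19)
c=robot.read_camera("wrist");save(c,"pics/w4.png")
s=robot.read_camera("side");crop(s["img"],300,120,400,200,7,"pics/s4.png")
```

```text
shift [0.0003 0.0005 0.0017] psi -3.0974 turn -6.2874 ee [ 0.5255 -0.2879  0.0032] F [-0.93  0.26  1.32] t 9.0333 w 0.009 q [-0.609  0.416 -0.316  0.838  0.    -0.653]
```

View pics/w4.png

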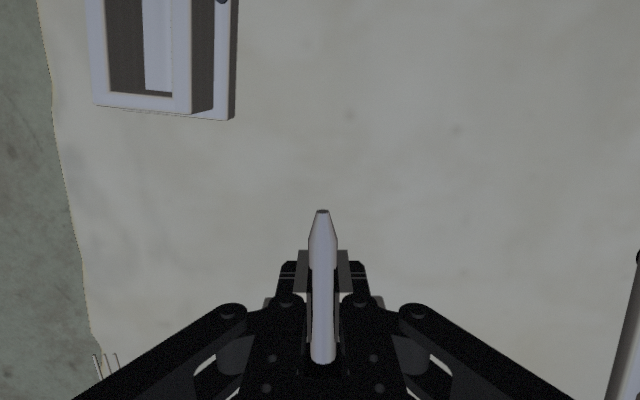

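View pics/s4.png

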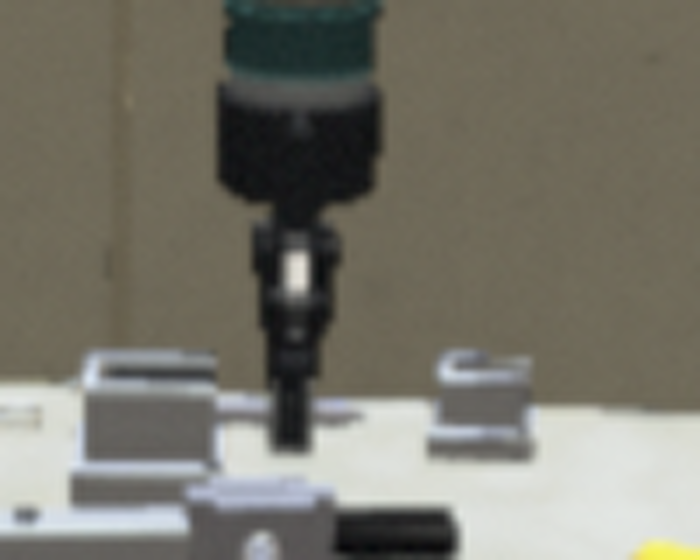

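Gripped at width 9 mm. Lifting it straight out.

Call:
arm_command:
  moves:
    - [[0,0,-0.006],0,0]
    - [[0,0,-0.014],0,0]
    - [[0,0,-0.024],0,0]
    - [[0,0,-0.034],0,0]
    - [[0,0,-0.045],0,0]
    - [[0,0,-0.055],0,0]
    - [[0,0,-0.065],0,0]
    - [[0,0,-0.07],0,0]

```text
clock: 9.8
ee_pos: [0.5265, -0.2886, 0.0752]
eef_rot: [[-0.999, -0.044, 0.002], [-0.044, 0.999, -0.002], [-0.002, -0.002, -1.0]]
ft_force: [0.8, -0.4, -1.2]
width: 0.0086
```

Run:
```python
from h import *
go([.45,-.20,.075],1.706)
c=robot.read_camera("wrist");save(c,"pics/w5.png")
s=robot.read_camera("side");crop(s["img"],300,100,400,180,7,"pics/s5.png")
```

```text
shift [ 0.0725  0.0919 -0.0001] psi -3.0974 turn -4.8034 ee [ 0.5265 -0.2886  0.0752] F [ 0.84 -0.41 -1.2 ] t 9.8 w 0.0086 q [-0.609  0.336 -0.255  0.977  0.    -0.653]
```

View pics/w5.png

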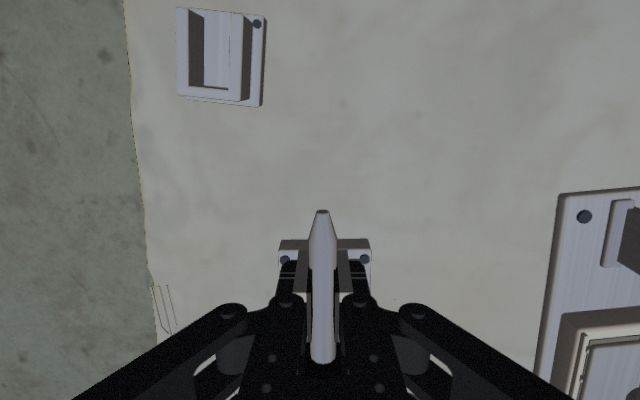

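View pics/s5.png

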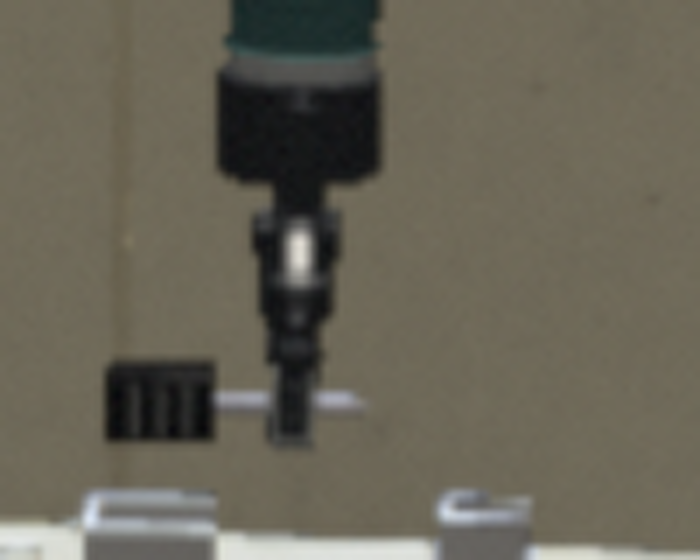

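The pin is out of the rest and level in the fingers (grip at (160,400), shank at row 400 in the crop). Moving to the lay-down spot while turning it.

Call:
arm_command:
  moves:
    - [[0.02,0.0,0],0.1,0]
    - [[0.04,0.015,0],0.22,0]
    - [[0.06,0.03,0],0.34,0]
    - [[0.0725,0.05,0],0.46,0]
    - [[0.0725,0.07,0],0.58,0]
    - [[0.0725,0.092,0],0.7,0]
    - [[0.0725,0.092,0],0.82,0]
    - [[0.0725,0.092,0],0.94,0]
    - [[0.0725,0.092,0],1.06,0]
    - [[0.0725,0.092,0],1.18,0]
    - [[0.0725,0.092,0],1.3,0]
    - [[0.0725,0.092,0],1.42,0]

```text
clock: 10.9
ee_pos: [0.4485, -0.1987, 0.0723]
eef_rot: [[-0.188, 0.982, -0.001], [0.982, 0.188, 0.001], [0.001, -0.001, -1.0]]
ft_force: [0.9, -0.3, -0.5]
width: 0.0089
```

Call:
arm_command:
  moves:
    - [[0,0,0.01],0.06,0]
    - [[0,0,0.025],0.06,0]
    - [[0,0,0.04],0.06,0]
    - [[0,0,0.055],0.06,0]
    - [[0,0,0.068],0.06,0]
    - [[0,0,0.078],0.06,0]
    - [[0,0,0.083],0.06,0]
    - [[0,0,0.086],0.06,0]
    - [[0,0,0.086],0.06,0]

```text
clock: 11.65
ee_pos: [0.4486, -0.199, -0.0136]
eef_rot: [[-0.135, 0.991, -0.001], [0.991, 0.135, 0.001], [0.001, -0.001, -1.0]]
ft_force: [0.1, 0.1, -0.3]
width: 0.0088
```

Run:
```python
from h import *
go([.45,-.20,-.017],1.706)
c=robot.read_camera("wrist");save(c,"pics/w6.png")
s=robot.read_camera("side");crop(s["img"],300,120,450,240,5,"pics/s6.png")
```

```text
shift [-0.0012  0.0012  0.0034] psi 1.7058 turn -0.0002 ee [ 0.4486 -0.199  -0.0136] F [ 0.1   0.12 -0.29] t 11.65 w 0.0088 q [-0.549  0.283 -0.568  0.721  0.     0.887]
```

View pics/w6.png

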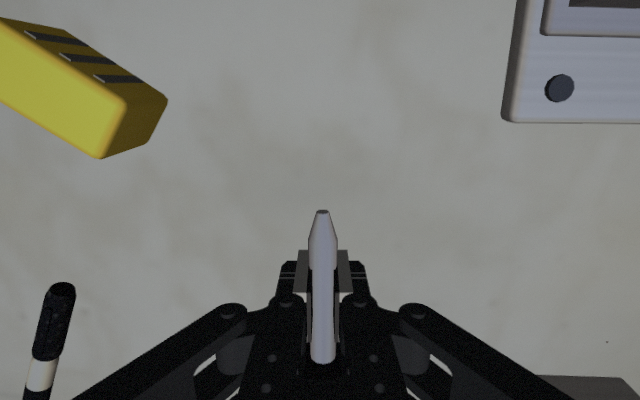

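View pics/s6.png

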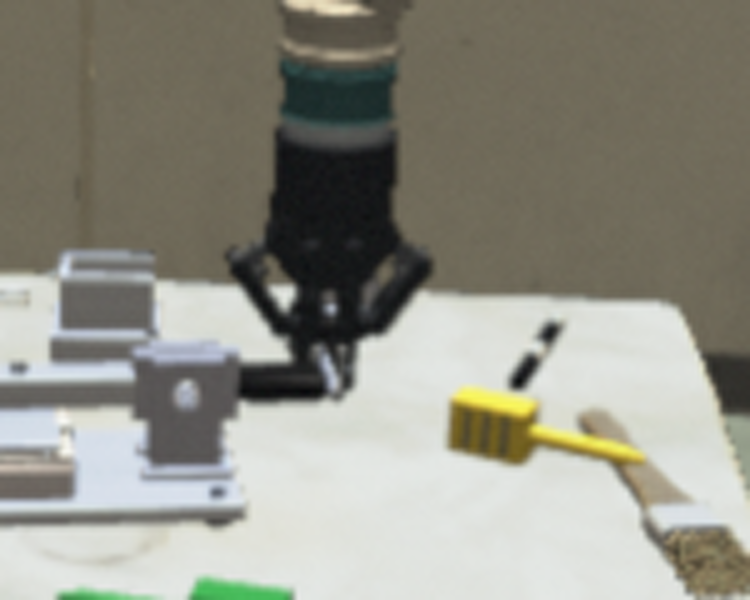

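The pin should be ~3 mm above the table (rep z at the grasp was 0.003 for shank z 0.038). Lowering the last bit.

Call:
arm_command:
  moves:
    - [[0,0,0.001],0,0]
    - [[0,0,0.002],0,0]
    - [[0,0,0.003],0,0]
    - [[0,0,0.003],0,0]
    - [[0,0,0.003],0,0]

```text
clock: 12.17
ee_pos: [0.449, -0.1992, -0.016]
eef_rot: [[-0.135, 0.991, 0.0], [0.991, 0.135, -0.0], [-0.0, 0.0, -1.0]]
ft_force: [-0.6, -0.2, -0.9]
width: 0.0086
```

Call:
arm_command:
  moves:
    - [[0,0,0.0005],0,0]
    - [[0,0,0.0005],0,0.2]
    - [[0,0,0.0005],0,0.5]
    - [[0,0,0.0],0,1]
    - [[0,0,0.0],0,1]
    - [[0,0,0.0],0,1]
    - [[0,0,0.0],0,1]
    - [[0,0,-0.02],0,1]
    - [[0,0,-0.05],0,1]
    - [[0,0,-0.08],0,1]
    - [[0,0,-0.11],0,1]

```text
clock: 13.08
ee_pos: [0.4484, -0.1988, 0.0948]
eef_rot: [[-0.135, 0.991, -0.001], [0.991, 0.135, 0.001], [0.001, -0.001, -1.0]]
ft_force: [0.9, -0.4, -0.8]
width: 0.085
```

Run:
```python
from h import *
go([.457,-.2625,.1],1.706)
c=robot.read_camera("wrist");save(c,"pics/w7.png")
s=robot.read_camera("side");crop(s["img"],300,120,450,240,5,"pics/s7.png")
```

```text
shift [-0.0642 -0.     -0.0053] psi 1.7057 turn -0.0003 ee [ 0.4484 -0.1988  0.0948] F [ 0.89 -0.44 -0.82] t 13.0833 w 0.085 q [-0.549  0.138 -0.467  0.967 -0.     0.887]
```

View pics/w7.png

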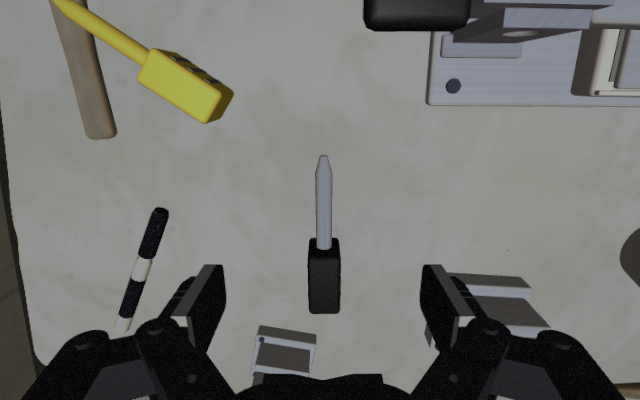

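View pics/s7.png

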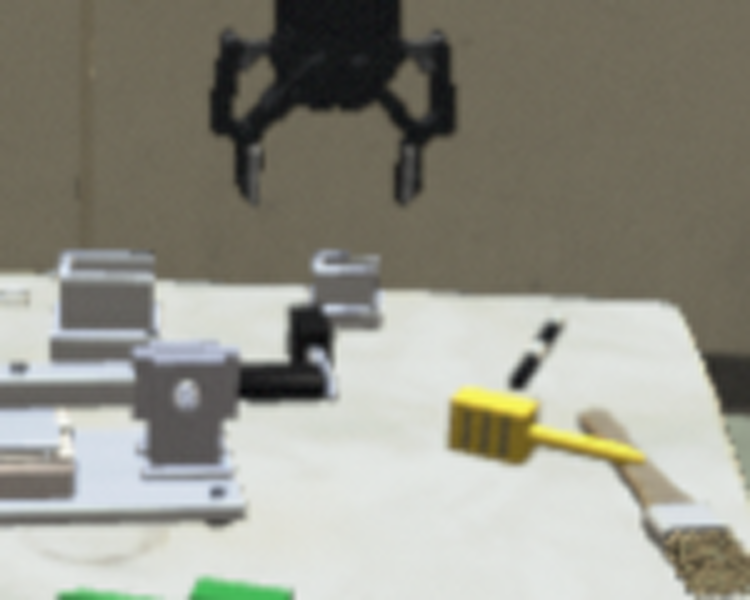

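The pin lies flat on the table, released: tip at (323,156), grip face at (324,242), grip to row 312. The yellow decoy and the rests are untouched.

Run:
```python
from h import *
np.set_printoptions(precision=4,suppress=True)
c=robot.read_camera("wrist");s=robot.read_camera("side")
q=onz(c,[(323.3,155.5),(324,248)],.018);print(q)
g=onz(c,[(309,239),(340,239),(340,311),(309,312)],.036);print("griptop",g,g.mean(0))
d=q[1]-q[0];print(d,np.linalg.norm(d),np.arctan2(d[1],d[0]))
print("tip tri",tri(c,(323.3,155.5),s,(300+330/5,120+397/5)))
G=g.mean(0)
go([G[0],G[1],-.0125],1.7057)
```

```text
[[ 0.4514 -0.169   0.018 ]
 [ 0.462  -0.2419  0.018 ]]
griptop [[ 0.4488 -0.227   0.036 ]
 [ 0.471  -0.2241  0.036 ]
 [ 0.4805 -0.2855  0.036 ]
 [ 0.4566 -0.2896  0.036 ]] [ 0.4642 -0.2566  0.036 ]
[ 0.0106 -0.0729  0.    ] 0.07370130583671179 -1.4260002299320949
tip tri (array([ 0.448 , -0.1692,  0.0159]), np.float64(0.007048667244503494))
shift [-0.0581  0.0064  0.1076] psi 1.7058 turn 0.0001 ee [ 0.4498 -0.1997  0.0949] F [-1.04 -0.44  0.02] t 13.2833 w 0.0857 q [-0.549  0.138 -0.467  0.963 -0.     0.887]
```

Run:
```python
from h import *
np.set_printoptions(precision=4,suppress=True)
for i in range(2):
    c=robot.read_camera("wrist");M=np.array(c["camera_from_world"]);o=robot.get_obs();R=np.array(o["eef_rot"]);p=np.array(o["ee_pos"])
    print(p,R.T@(-M[:3,:3].T@M[:3,3]-p));print(R.T@M[:3,:3].T)
    print([R.T@(x-p) for x in onz(c,[(323.3,155.5),(324,248)],.018)])
```

```text
[ 0.4487 -0.199   0.0937] [ 0.082   0.0021 -0.1623]
[[ 0.0014  0.9471  0.3211]
 [ 1.     -0.0007 -0.0024]
 [-0.0021  0.3211 -0.9471]]
[array([0.033 , 0.0033, 0.0757]), array([-0.0393,  0.004 ,  0.0756])]
[ 0.448  -0.1986  0.0928] [ 0.0822  0.0018 -0.1618]
[[ 0.0014  0.9473  0.3203]
 [ 1.     -0.001  -0.0016]
 [-0.0012  0.3203 -0.9473]]
[array([0.0337, 0.0027, 0.0749]), array([-0.0382,  0.0034,  0.0748])]
```

The pin is centred between the fingers (columns 222/424, midpoint 323). The grip centre is ~61.5 mm behind in tool x. Going down over the grip.

Call:
arm_command:
  moves:
    - [[-0.02,0,0],0,1]
    - [[-0.045,0,0],0,1]
    - [[-0.0615,0.0005,0.015],0,1]
    - [[-0.0615,0.0005,0.035],0,1]
    - [[-0.0615,0.0005,0.055],0,1]
    - [[-0.0615,0.0005,0.07],0,1]
    - [[-0.0615,0.0005,0.085],0,1]
    - [[-0.0615,0.0005,0.097],0,1]
    - [[-0.0615,0.0005,0.105],0,1]
    - [[-0.0615,0.0005,0.109],0,1]
    - [[-0.0615,0.0005,0.109],0,1]

```text
clock: 14.3
ee_pos: [0.4563, -0.2589, -0.0168]
eef_rot: [[-0.135, 0.991, -0.003], [0.991, 0.135, 0.002], [0.003, -0.003, -1.0]]
ft_force: [1.1, 1.1, -0.1]
width: 0.0855
```

Run:
```python
from h import *
go([.457,-.2625,-.015],1.706)
c=robot.read_camera("wrist");save(c,"pics/w8.png")
```

```text
shift [-0.0036  0.0003 -0.0018] psi 1.7058 turn -0.0002 ee [ 0.4563 -0.2589 -0.0168] F [ 1.13  1.1  -0.08] t 14.3 w 0.0855 q [-0.639  0.338 -0.495  0.742 -0.     0.796]
```

View pics/w8.png

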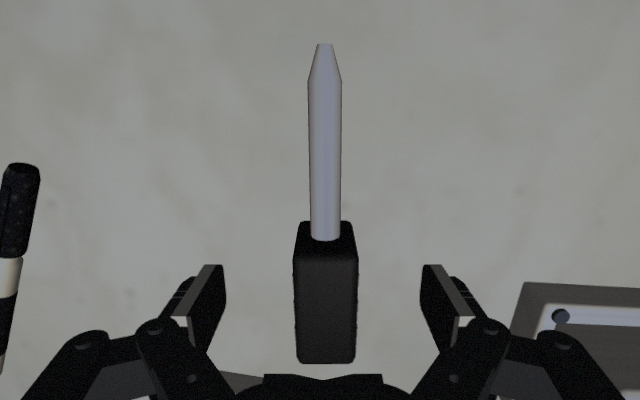

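The grip (columns 294–357, rows 222–362) is centred between the pads. Closing.

Call:
arm_command:
  moves:
    - [[0,0,-0.001],0,0]
    - [[0,0,-0.001],0,0]
    - [[0,0,-0.001],0,0]
    - [[0,0,-0.001],0,0]
    - [[0,0,-0.001],0,0]
    - [[0,0,-0.001],0,0]
    - [[0,0,-0.001],0,0]
  squeeze: 100

```text
clock: 14.93
ee_pos: [0.4584, -0.2606, -0.0133]
eef_rot: [[-0.135, 0.991, 0.001], [0.991, 0.135, -0.001], [-0.001, 0.001, -1.0]]
ft_force: [-0.8, -0.9, 5.4]
width: 0.0228
```

Run:
```python
from h import *
go([.457,-.2625,-.015],1.706)
c=robot.read_camera("wrist");save(c,"pics/w9.png")
```

```text
shift [-0.0017 -0.0017  0.0017] psi 1.7058 turn -0.0002 ee [ 0.4584 -0.2606 -0.0133] F [-0.78 -0.87  5.36] t 14.9333 w 0.0228 q [-0.639  0.333 -0.492  0.744 -0.     0.796]
```

View pics/w9.png

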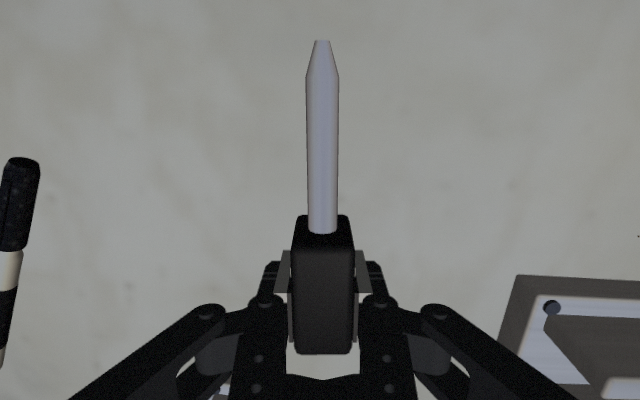

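Gripped at width 22.8 mm, with the pin running straight along column 322. Lifting to hole height and moving to the pre-insert pose.

Call:
arm_command:
  moves:
    - [[0,0,-0.015],0,0]
    - [[0,0,-0.035],0,0]
    - [[0,0.02,-0.048],0,0]
    - [[0.01,0.04,-0.048],0,0]
    - [[0.02,0.06,-0.048],0,0]
    - [[0.03,0.08,-0.048],0,0]
    - [[0.045,0.1,-0.048],0,0]
    - [[0.059,0.1,-0.048],0,0]
    - [[0.059,0.1,-0.048],0,0]
    - [[0.059,0.1,-0.048],0,0]

```text
clock: 15.82
ee_pos: [0.5476, -0.1871, 0.0331]
eef_rot: [[-0.136, 0.991, -0.002], [0.991, 0.136, 0.0], [0.001, -0.002, -1.0]]
ft_force: [0.0, -0.8, -0.9]
width: 0.0228
```

Run:
```python
from h import *
go([.5493,-.1887,.033],1.708)
c=robot.read_camera("wrist");save(c,"pics/w10.png")
s=robot.read_camera("side");t=robot.read_camera("top")
import pickle;pickle.dump((c,s,t),open("p10.pkl","wb"))
a=cv2.resize(s["img"][140:240,280:380],None,fx=4,fy=4,interpolation=cv2.INTER_CUBIC);b=cv2.resize(t["img"][160:260,300:400],None,fx=4,fy=4,interpolation=cv2.INTER_CUBIC)
cv2.imwrite("pics/st10.png",np.hstack([a,b])[:,:,::-1])
```

```text
shift [-0.0018  0.0015  0.0001] psi 1.7072 turn -0.0008 ee [ 0.5476 -0.1871  0.0331] F [ 0.02 -0.8  -0.94] t 15.8167 w 0.0228 q [-0.441  0.351 -0.338  0.884 -0.001  0.994]
```

View pics/w10.png

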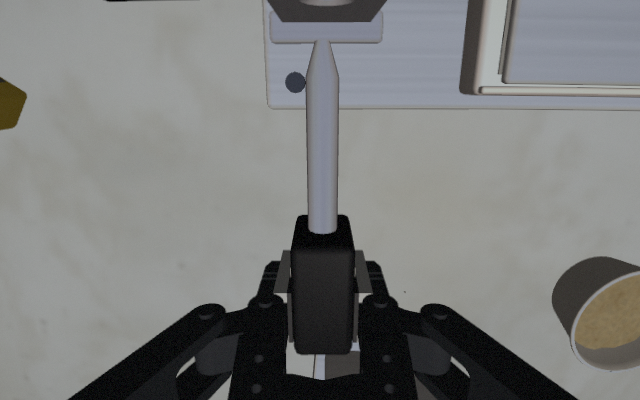

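View pics/st10.png

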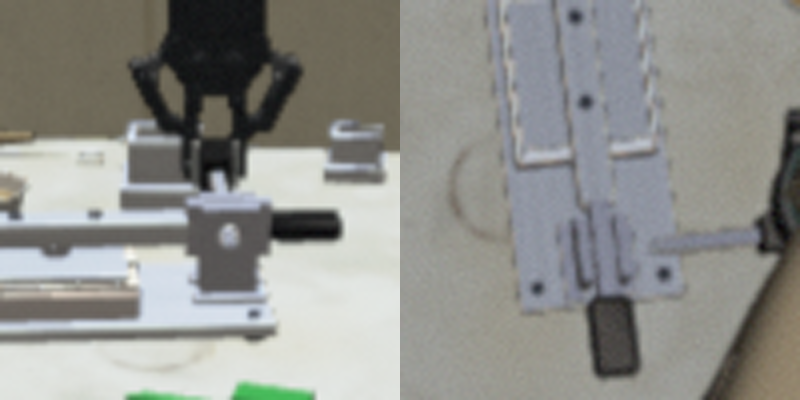

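Run:
```python
from h import *
import pickle
np.set_printoptions(precision=4,suppress=True)
c,s,t=pickle.load(open("p10.pkl","rb"))
o=robot.get_obs();R=np.array(o["eef_rot"]);p=np.array(o["ee_pos"])
print("tip side/top",tri(s,(335.5,184.5),t,(363.2,221.3)),"side/wrist",tri(s,(335.5,184.5),c,(322.3,41)),"top/wrist",tri(t,(363.2,221.3),c,(322.3,41)))
crop(c["img"],240,0,400,130,5,"pics/w10z.png")
crop(s["img"],310,160,360,220,10,"pics/s10z.png")
crop(t["img"],330,200,400,245,11,"pics/t10z.png")
```

```text
tip side/top (array([ 0.5348, -0.0946,  0.0892]), np.float64(0.0035975712516517636)) side/wrist (array([ 0.5364, -0.094 ,  0.0897]), np.float64(0.00035704145407498)) top/wrist (array([ 0.5349, -0.0942,  0.0838]), np.float64(0.0030158024094670386))
```

View pics/w10z.png

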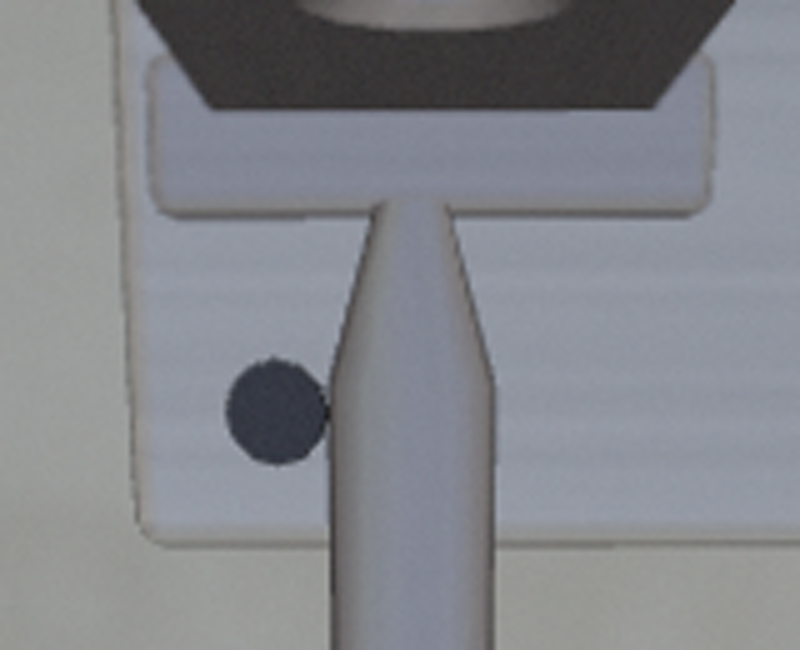

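View pics/s10z.png

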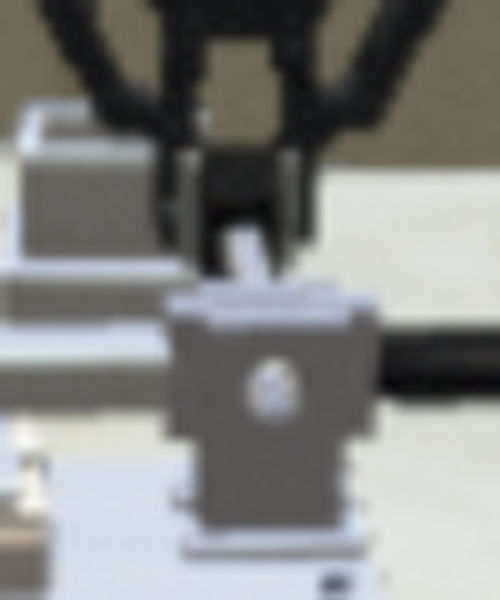

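View pics/t10z.png

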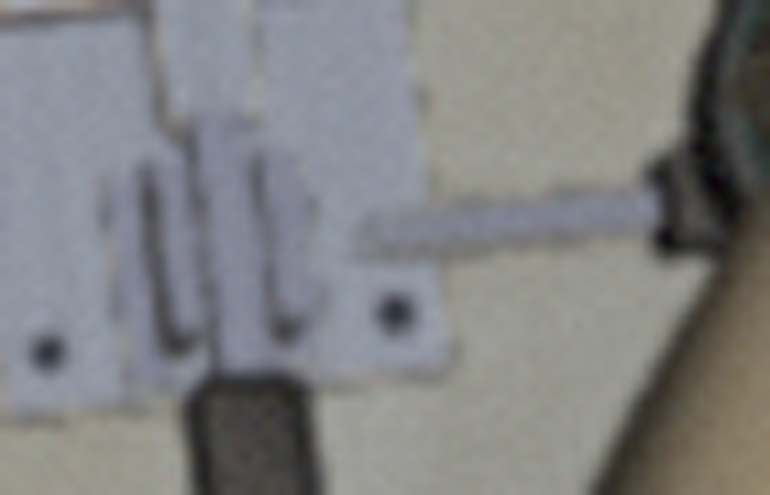

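Run:
```python
from h import *
import pickle
c,s,t=pickle.load(open("p10.pkl","rb"))
o,d=ray(s,[(334.4,182.9),(335.6,187.6)])
for y in(-.162,-.15,-.14): print(y,[ (o+dd*((y-o[1])/dd[1])).round(4) for dd in d])
for i in range(4):
    robot.read_camera("side");print(robot.get_obs()["ee_pos"],robot.get_obs()["ft_force"])
```

```text
-0.162 [array([ 0.5424, -0.162 ,  0.0688]), array([ 0.5384, -0.162 ,  0.0537])]
-0.15 [array([ 0.5419, -0.15  ,  0.0733]), array([ 0.538 , -0.15  ,  0.0584])]
-0.14 [array([ 0.5416, -0.14  ,  0.0771]), array([ 0.5377, -0.14  ,  0.0622])]
[ 0.54824337 -0.188783    0.03379944] [-0.0888211  -0.42967985 -1.15761235]
[ 0.5483703  -0.18884814  0.03387654] [ 0.65758372 -0.35137516 -1.12348176]
[ 0.5484574  -0.18885591  0.03390526] [-0.25836783 -0.25610187  0.09451449]
[ 0.54858697 -0.18880478  0.0339593 ] [-1.05224077  0.14075872 -0.52108312]
```

The pin sits ~1.5 mm (4 px) to the tool -y side of the lug hole centre (column 326.5 versus 322.4), and its height is about right. I'll correct that and insert slowly.

Call:
arm_command:
  moves:
    - [[0.0,0.0015,0],0,0]
    - [[0.005,0.0015,0],0,0]
    - [[0.01,0.0015,0],0,0]
    - [[0.014,0.0015,0],0,0]
    - [[0.018,0.0015,0],0,0]
    - [[0.022,0.0015,0],0,0]
    - [[0.026,0.0015,0],0,0]
    - [[0.03,0.0015,0],0,0]
    - [[0.03,0.0015,0],0,0]

```text
clock: 16.92
ee_pos: [0.546, -0.1572, 0.0338]
eef_rot: [[-0.135, 0.991, -0.001], [0.991, 0.135, 0.0], [0.001, -0.0, -1.0]]
ft_force: [-0.6, 0.1, -0.3]
width: 0.0231
```

Run:
```python
from h import *
go([.532+.1366*.041,-.0639-.9906*.041,.033],1.708)
c=robot.read_camera("wrist");save(c,"pics/w11.png")
s=robot.read_camera("side");crop(s["img"],310,160,360,220,10,"pics/s11.png")
```

```text
shift [ 0.0533 -0.0012  0.0009] psi 1.7067 turn -0.0013 ee [ 0.546  -0.1572  0.0338] F [-0.59  0.14 -0.29] t 16.9167 w 0.0231 q [-0.394  0.333 -0.363  0.876  0.     1.041]
```

View pics/w11.png

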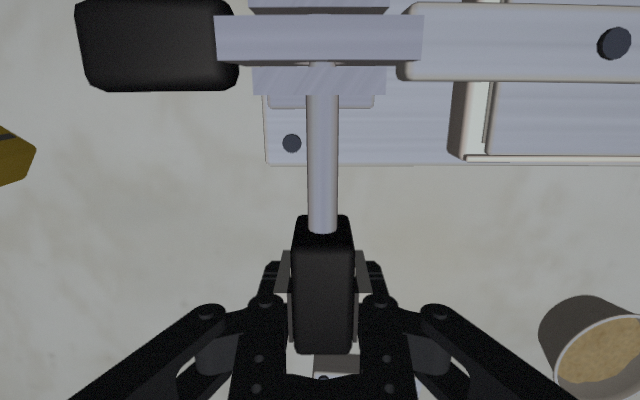

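View pics/s11.png

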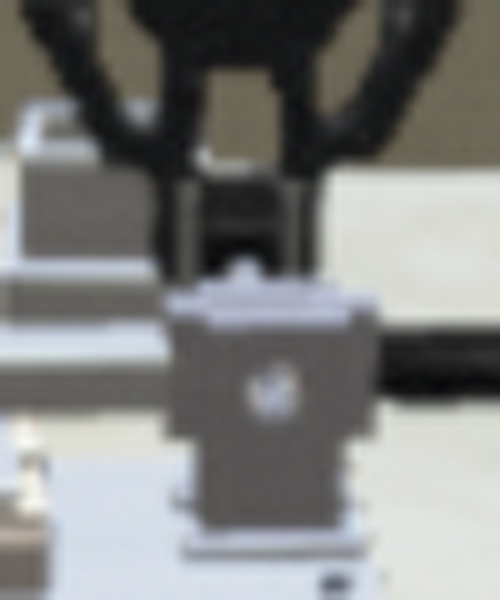

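The pin is through the near lug without force, and its tip shows in the gap before the lever at (322,65). Continuing in.

Call:
arm_command:
  moves:
    - [[0.004,0,0],0,0]
    - [[0.008,-0.0005,0],0,0]
    - [[0.012,-0.0005,0],0,0]
    - [[0.016,-0.0005,0],0,0]
    - [[0.02,-0.0005,0],0,0]
    - [[0.02,-0.0005,0],0,0]

```text
clock: 17.52
ee_pos: [0.5427, -0.1375, 0.0338]
eef_rot: [[-0.135, 0.991, -0.001], [0.991, 0.135, 0.001], [0.001, -0.0, -1.0]]
ft_force: [-0.3, -0.4, -0.2]
width: 0.0231
```

Call:
arm_command:
  moves:
    - [[0.004,0,0],0,0]
    - [[0.008,0,0],0,0]
    - [[0.012,0,0],0,0]
    - [[0.016,0,0],0,0]
    - [[0.02,0,0],0,0]
    - [[0.02,0,0],0,0]

```text
clock: 18.02
ee_pos: [0.5401, -0.1177, 0.0338]
eef_rot: [[-0.135, 0.991, -0.001], [0.991, 0.135, 0.0], [0.001, -0.0, -1.0]]
ft_force: [-0.5, 0.5, -0.6]
width: 0.0227
```

Run:
```python
from h import *
go([.532+.1366*.041,-.0639-.9906*.041,.033],1.708)
c=robot.read_camera("wrist");save(c,"pics/w12.png")
s=robot.read_camera("side");crop(s["img"],310,160,360,220,10,"pics/s12.png")
```

```text
shift [ 0.0134 -0.0007  0.0008] psi 1.7066 turn -0.0014 ee [ 0.5401 -0.1177  0.0338] F [-0.5   0.48 -0.63] t 18.0167 w 0.0227 q [-0.332  0.31  -0.397  0.865  0.     1.103]
```

View pics/w12.png

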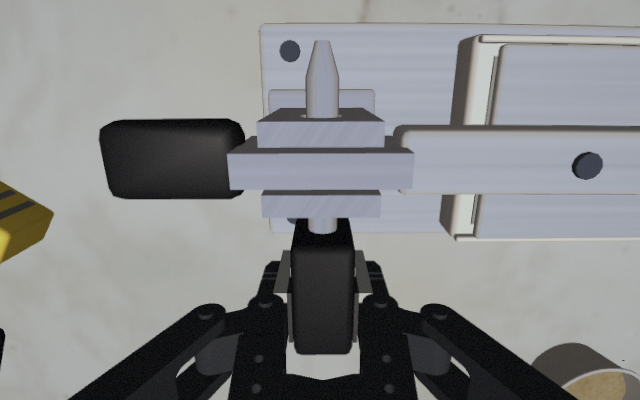

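View pics/s12.png

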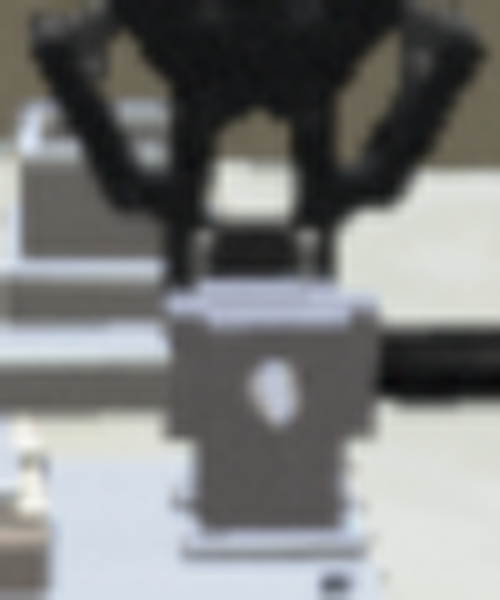

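The pin is through both lugs and the lever, with the tip out at (322,40). About 13 mm remain.

Call:
arm_command:
  moves:
    - [[0.003,0,0],0,0]
    - [[0.006,0,0],0,0]
    - [[0.009,0,0],0,0]
    - [[0.011,0,0],0,0]
    - [[0.0125,0,0],0,0]
    - [[0.0125,0,0],0,0]

```text
clock: 18.62
ee_pos: [0.5386, -0.1058, 0.0339]
eef_rot: [[-0.135, 0.991, -0.0], [0.991, 0.135, 0.0], [0.0, -0.0, -1.0]]
ft_force: [0.5, -1.0, -0.4]
width: 0.0225
```

Call:
arm_command:
  moves:
    - [[0.001,0,0],0,0]
    - [[0.002,0,0],0,0]
    - [[0.003,0,0],0,0]
    - [[0.003,0,0],0,0]

```text
clock: 18.95
ee_pos: [0.5387, -0.1053, 0.0341]
eef_rot: [[-0.134, 0.991, 0.0], [0.991, 0.134, -0.005], [-0.005, -0.0, -1.0]]
ft_force: [0.1, -5.4, -2.4]
width: 0.0226
```

Run:
```python
from h import *
go([.532+.1366*.041,-.0639-.9906*.041,.033],1.708)
c=robot.read_camera("wrist");crop(c["img"],230,40,430,380,2,"pics/w13.png")
```

```text
shift [ 0.0009 -0.001   0.0011] psi 1.7049 turn -0.0031 ee [ 0.5387 -0.1053  0.0341] F [ 0.12 -5.42 -2.35] t 18.95 w 0.0226 q [-0.308  0.302 -0.407  0.86  -0.004  1.128]
```

View pics/w13.png

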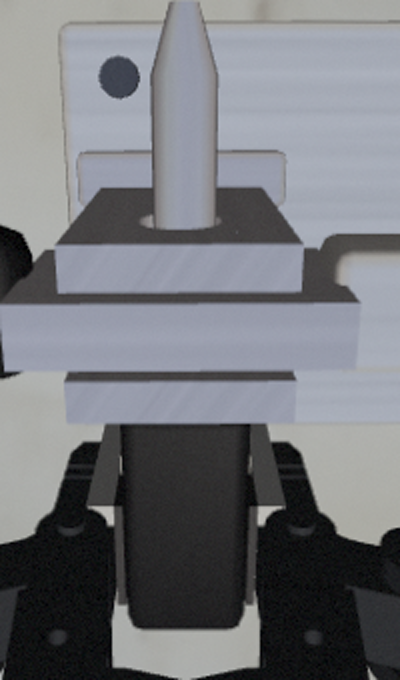

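The grip has met the lug: force rises to 5 N and the grip face is against the lug in the view. I'll unload slightly, open and retreat upward.

Call:
arm_command:
  moves:
    - [[-0.001,0,0],0,0]
    - [[-0.0015,0,0],0,0]
    - [[-0.0015,0,0],0,0.3]
    - [[-0.0015,0,0],0,0.6]
    - [[-0.0015,0,0],0,1]
    - [[-0.0015,0,0],0,1]
    - [[-0.0015,0,0],0,1]
    - [[-0.0015,0,0],0,1]

```text
clock: 19.67
ee_pos: [0.5386, -0.1045, 0.034]
eef_rot: [[-0.135, 0.991, 0.0], [0.991, 0.135, 0.0], [0.0, 0.0, -1.0]]
ft_force: [-0.9, -0.8, -0.0]
width: 0.0839
```

Call:
arm_command:
  moves:
    - [[0,0,-0.01],0,1]
    - [[0,0,-0.03],0,1]
    - [[0,0,-0.06],0,1]
    - [[0,0,-0.09],0,1]
    - [[-0.03,0,-0.12],0,1]
    - [[-0.06,0,-0.15],0,1]
    - [[-0.09,0,-0.15],0,1]
    - [[-0.1,0,-0.15],0,1]
    - [[-0.1,0,-0.15],0,1]

```text
clock: 20.42
ee_pos: [0.5529, -0.2063, 0.1852]
eef_rot: [[-0.132, 0.991, 0.002], [0.991, 0.132, -0.001], [-0.002, 0.002, -1.0]]
ft_force: [0.3, 0.0, -0.8]
width: 0.0854
```

Run:
```python
from h import *
go([.5,-.2,.2],1.7)
c=robot.read_camera("wrist");save(c,"pics/w14.png")
s=robot.read_camera("side");t=robot.read_camera("top")
a=cv2.resize(s["img"][140:240,260:360],None,fx=4,fy=4,interpolation=cv2.INTER_CUBIC);b=cv2.resize(t["img"][160:260,300:400],None,fx=4,fy=4,interpolation=cv2.INTER_CUBIC)
cv2.imwrite("pics/st14.png",np.hstack([a,b])[:,:,::-1]);save(s,"pics/s14.png")
import pickle;pickle.dump((c,s,t),open("p14.pkl","wb"))
```

```text
shift [ 0.0132 -0.0515 -0.0149] psi 1.7028 turn 0.0028 ee [ 0.5529 -0.2063  0.1852] F [ 0.33  0.02 -0.81] t 20.4167 w 0.0854 q [-0.467  0.229 -0.149  1.19  -0.     0.972]
```

View pics/w14.png

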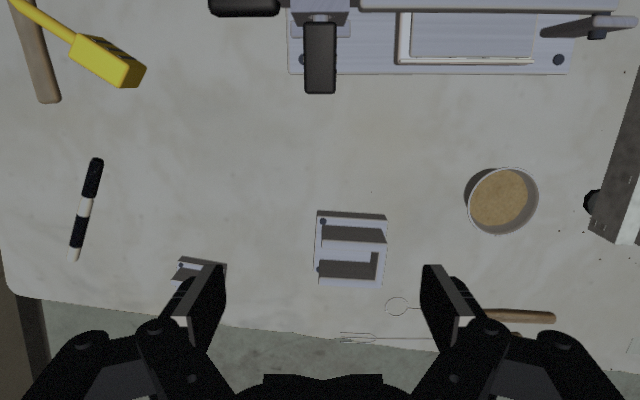

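View pics/st14.png

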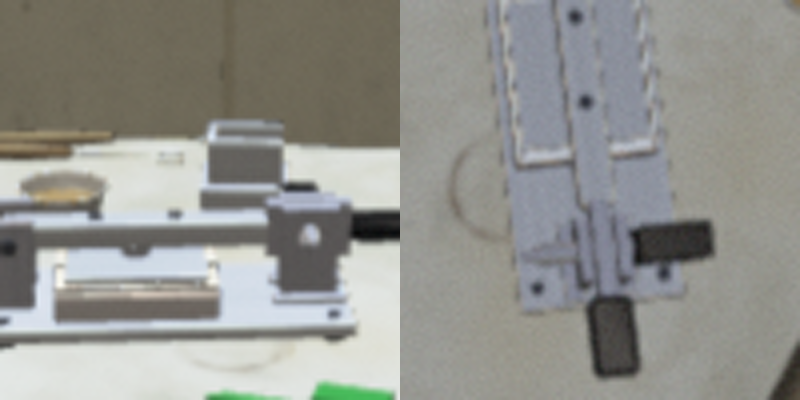

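View pics/s14.png

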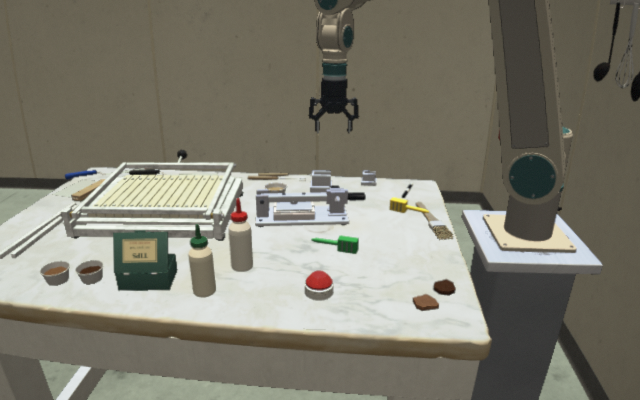

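Run:
```python
from h import *
import pickle
c,s,t=pickle.load(open("p14.pkl","rb"))
a=cv2.resize(c["img"][0:100,270:370],None,fx=4,fy=4,interpolation=cv2.INTER_CUBIC);b=cv2.resize(t["img"][200:240,360-30:360+10][:, :],None,fx=10,fy=10,interpolation=cv2.INTER_CUBIC)
b2=cv2.resize(t["img"][200:240,325:385],None,fx=10,fy=10,interpolation=cv2.INTER_CUBIC)
cv2.imwrite("pics/z14a.png",a[:,:,::-1]);cv2.imwrite("pics/z14b.png",b2[:,:,::-1])
```

```text
(no output)
```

View pics/z14a.png

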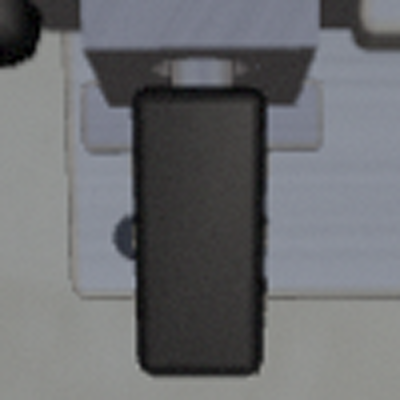

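View pics/z14b.png

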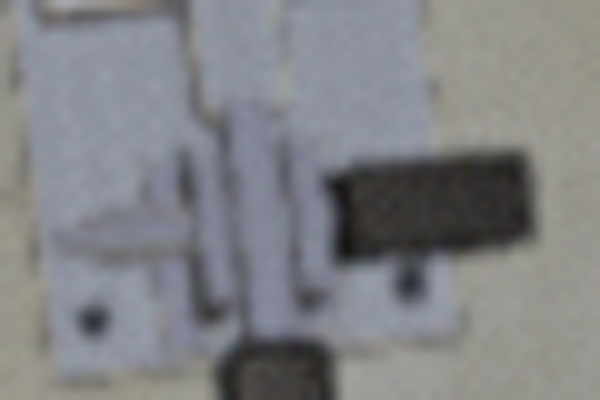

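The zoom shows a gap: the hole and some shank are visible between the lug face and the grip's front edge. Measuring it.

Run:
```python
from h import *
import pickle
np.set_printoptions(precision=4,suppress=True)
c,s,t=pickle.load(open("p14.pkl","rb"))
q=onz(c,[(320,21.7),(320,92.5)],.084);l=onz(c,[(320,12)],.086)
print(q,l); n=np.array([-.1366,.9906]);H=np.array([.532,-.0645])
print("wrist y': front,rear,lug",(q[:,:2]-H)@n,(l[:,:2]-H)@n)
q=onz(t,[(325+34.0,200+21.8),(325+52.5,200+19.8)],.084);tip=onz(t,[(325+5.8,223.7)],.066);l=onz(t,[(325+33.3,200+23)],.086)
print("top front,rear",(q[:,:2]-H)@n,"tip",(tip[:,:2]-H)@n,"lug face",(l[:,:2]-H)@n)
```

```text
[[ 0.5365 -0.0845  0.084 ]
 [ 0.5427 -0.1313  0.084 ]] [[ 0.5357 -0.0788  0.086 ]]
wrist y': front,rear,lug [-0.0204 -0.0676] [-0.0147]
top front,rear [-0.0199 -0.0666] tip [0.05] lug face [-0.0176]
```

Gap at the top edge is about 4–5 mm. The pin probably droops in its clearance, so I'll look at it obliquely, as in the earlier side-on wrist view.

Call:
arm_command:
  moves:
    - [[-0.02,-0.01,0],-0.12,1]
    - [[-0.04,-0.02,0],-0.24,1]
    - [[-0.06,-0.03,0],-0.36,1]
    - [[-0.08,-0.04,0],-0.48,1]
    - [[-0.089,-0.045,0.01],-0.6,1]
    - [[-0.089,-0.045,0.02],-0.72,1]
    - [[-0.089,-0.045,0.03],-0.84,1]
    - [[-0.089,-0.045,0.03],-0.96,1]
    - [[-0.089,-0.045,0.03],-1.08,1]
    - [[-0.089,-0.045,0.03],-1.2,1]
    - [[-0.089,-0.045,0.03],-1.32,1]
    - [[-0.089,-0.045,0.03],-1.44,1]

```text
clock: 21.57
ee_pos: [0.5187, -0.2956, 0.1528]
eef_rot: [[-1.0, -0.012, -0.002], [-0.012, 1.0, 0.002], [0.002, 0.002, -1.0]]
ft_force: [0.3, 0.1, -0.3]
width: 0.0855
```

Run:
```python
from h import *
import pickle
go([.5,-.2,.2],1.7)
c=robot.read_camera("wrist");save(c,"pics/w15.png");pickle.dump(c,open("w15.pkl","wb"))
crop(c["img"],440,60,640,260,3.5,"pics/w15z.png")
```

```text
shift [ 0.0176  0.096  -0.047 ] psi -3.1295 turn -4.8295 ee [ 0.5187 -0.2956  0.1528] F [ 0.34  0.07 -0.28] t 21.5667 w 0.0855 q [-0.627  0.267 -0.171  1.136  0.    -0.639]
```

View pics/w15.png

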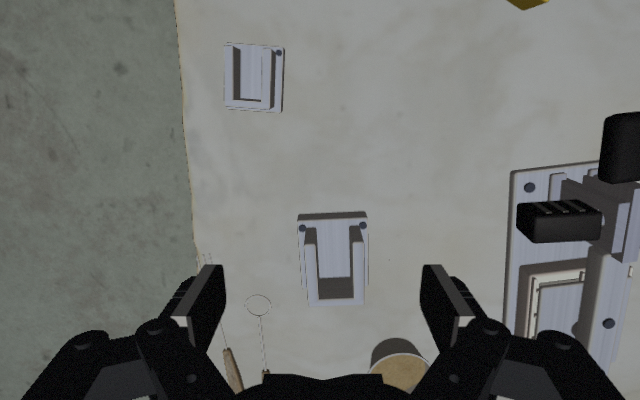

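View pics/w15z.png

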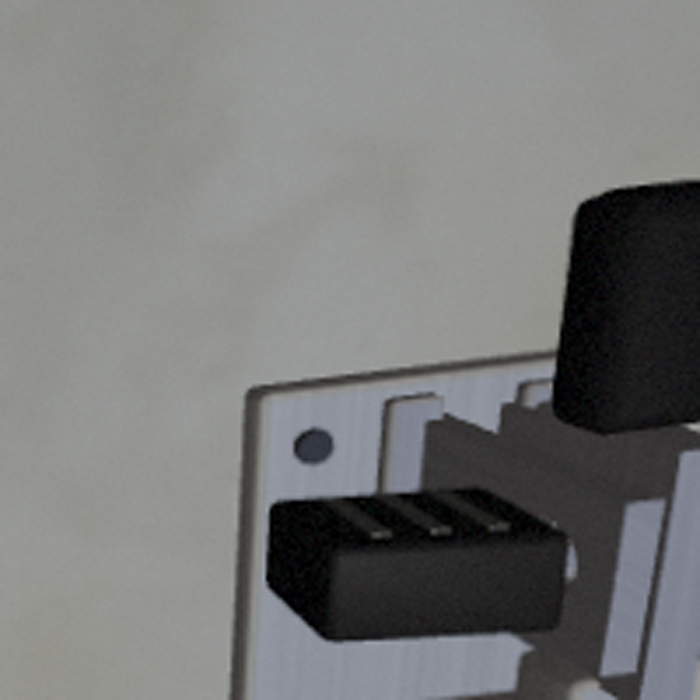

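The grip stands a few mm off the lug; the hole's rim is visible at (572,555) in the crop. It is within tolerance, but I'll nudge the grip's rear face with closed fingers to seat it.

Call:
arm_command:
  moves:
    - [[0,0.02,0],0.12,0]
    - [[-0.005,0.04,0],0.24,0]
    - [[-0.01,0.06,0],0.36,0]
    - [[-0.015,0.08,0],0.48,0]
    - [[-0.02,0.1,0],0.6,0]
    - [[-0.029,0.115,0],0.72,0]
    - [[-0.029,0.12,0],0.84,0]
    - [[-0.029,0.12,0],0.96,0]
    - [[-0.029,0.12,0],1.08,0]
    - [[-0.029,0.12,0],1.2,0]
    - [[-0.029,0.12,0],1.32,0]
    - [[-0.029,0.12,0],1.448,0]

```text
clock: 22.62
ee_pos: [0.547, -0.1761, 0.1531]
eef_rot: [[-0.123, 0.992, -0.002], [0.992, 0.123, 0.001], [0.002, -0.002, -1.0]]
ft_force: [1.1, -0.1, 0.6]
width: 0.0002
```

Run:
```python
from h import *
import pickle
go([.5463,-.1685,.035],1.706)
c=robot.read_camera("wrist");save(c,"pics/w16.png")
```

```text
shift [0.0074 0.0005 0.1181] psi 1.6939 turn -0.0121 ee [ 0.547  -0.1761  0.1531] F [ 1.14 -0.09  0.64] t 22.6167 w 0.0002 q [-0.424  0.229 -0.221  1.124  0.     1.024]
```

View pics/w16.png

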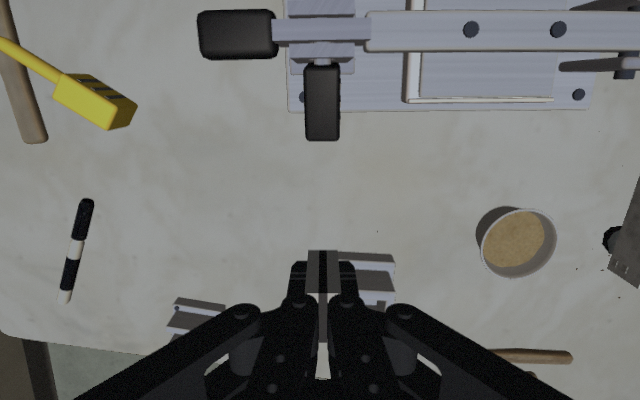

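Call:
arm_command:
  moves:
    - [[0,0,0.03],-0.012,0]
    - [[0,0,0.06],-0.012,0]
    - [[0,0,0.09],-0.012,0]
    - [[0,0,0.11],-0.012,0]
    - [[0,0,0.118],-0.012,0]
    - [[0,0,0.118],-0.012,0]
    - [[0.01,0,0.118],-0.012,0]
    - [[0.018,0,0.118],-0.012,0]
    - [[0.022,0,0.118],-0.012,0]
    - [[0.026,0,0.118],-0.012,0]
    - [[0.026,0,0.118],-0.012,0]

```text
clock: 23.58
ee_pos: [0.5451, -0.1513, 0.037]
eef_rot: [[-0.143, 0.99, 0.002], [0.99, 0.143, -0.0], [-0.001, 0.002, -1.0]]
ft_force: [-0.9, -0.1, 0.5]
width: -0.0003
```

Run:
```python
from h import *
p=robot.get_obs()["ee_pos"];H=np.array([.532,-.0645]);n=np.array([-.1366,.9906]);print((p[:2]-H)@n,p)
c=robot.read_camera("wrist");save(c,"pics/w17.png")
```

```text
-0.08780990350895569 [ 0.54510063 -0.15133662  0.03703143]
```

View pics/w17.png

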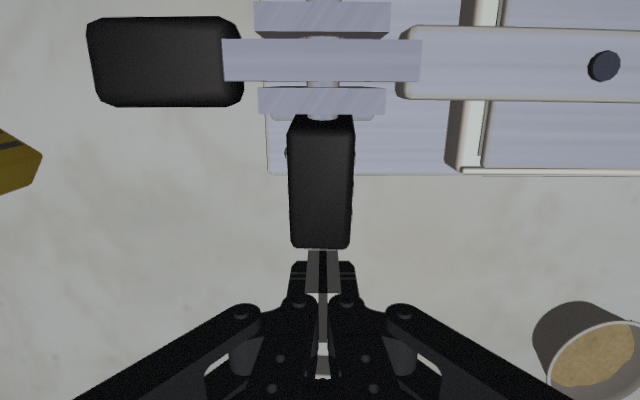

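The fingers are just behind the grip, at row 248. Pushing gently.

Call:
arm_command:
  moves:
    - [[0.003,0,0],0,0]
    - [[0.006,0,0],0,0]
    - [[0.009,0,0],0,0]
    - [[0.0105,0,0],0,0]
    - [[0.012,0,0],0,0]
    - [[0.012,0,0],0,0]

```text
clock: 24.13
ee_pos: [0.5447, -0.143, 0.0373]
eef_rot: [[-0.141, 0.99, 0.003], [0.99, 0.141, -0.006], [-0.007, 0.002, -1.0]]
ft_force: [0.3, -6.0, 2.5]
width: 0.0004
```

Run:
```python
from h import *
p=robot.get_obs()["ee_pos"];H=np.array([.532,-.0645]);n=np.array([-.1366,.9906]);print((p[:2]-H)@n,p)
c=robot.read_camera("wrist");crop(c["img"],230,0,430,300,2,"pics/w18.png")
```

```text
-0.07953559938581854 [ 0.54468255 -0.14304145  0.03730773]
```

View pics/w18.png

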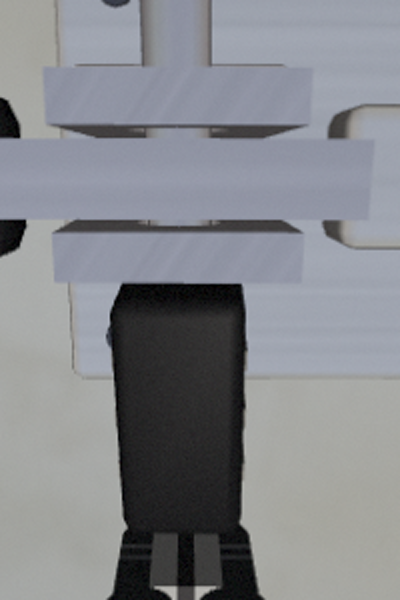

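It is firm at 6 N. The grip's lower front edge is on the lug and its top leans back slightly, which is droop in the 16 mm holes. Backing off and doing a last check.

Call:
arm_command:
  moves:
    - [[-0.005,0,0],0,0]
    - [[-0.02,0,0],0,0]
    - [[-0.04,0,0],0,0]
    - [[-0.05,0,-0.03],0,0]
    - [[-0.05,0,-0.06],0,0]
    - [[-0.05,0,-0.1],0,0]
    - [[-0.05,0,-0.14],0,0]
    - [[-0.05,0,-0.15],0,0]
    - [[-0.05,0,-0.15],0,0]

```text
clock: 24.93
ee_pos: [0.5529, -0.1918, 0.1905]
eef_rot: [[-0.141, 0.99, 0.008], [0.99, 0.141, -0.003], [-0.004, 0.007, -1.0]]
ft_force: [-0.1, -0.5, -0.2]
width: 0.0002
```

Run:
```python
from h import *
import pickle
np.set_printoptions(precision=4,suppress=True)
go([.5,-.2,.2],1.7)
c=robot.read_camera("wrist");s=robot.read_camera("side");t=robot.read_camera("top")
pickle.dump((c,s,t),open("p19.pkl","wb"))
a=cv2.resize(c["img"][0:130,250:380],(390,390));b=cv2.resize(t["img"][200:239,328:367],(390,390))
cv2.imwrite("pics/f1.png",np.hstack([a,b])[:,:,::-1])
crop(s["img"],240,120,390,240,5,"pics/f2.png")
H=np.array([.532,-.0645]);n=np.array([-.1366,.9906])
p=[onz(t,[(205,212)],.045)]
# bystanders start vs now in top colour mask
im=cv2.cvtColor(t["img"],cv2.COLOR_RGB2HSV);i0=cv2.cvtColor(cv2.imread("pics/top0.png"),cv2.COLOR_BGR2HSV)
for nm,(x0,y0,x1,y1) in dict(timer=(185,195,225,230),bottle=(222,120,252,158)).items():
    for I in(i0,im):
        m=cv2.inRange(I[y0:y1,x0:x1],(0,120,60),(12,255,255))|cv2.inRange(I[y0:y1,x0:x1],(168,120,60),(180,255,255));M=cv2.moments(m,True);print(nm,M["m10"]/M["m00"]+x0,M["m01"]/M["m00"]+y0)
for I in(i0,im):
    x0,y0,x1,y1=388,135,422,168;m=cv2.inRange(I[y0:y1,x0:x1],(10,70,60),(30,255,255));M=cv2.moments(m,True);print("cup",M["m10"]/M["m00"]+x0,M["m01"]/M["m00"]+y0)
```

```text
shift [-0.0007 -0.0535 -0.0099] psi 1.7124 turn 0.0124 ee [ 0.5529 -0.1918  0.1905] F [-0.13 -0.53 -0.16] t 24.9333 w 0.0002 q [-0.445  0.214 -0.157  1.192  0.001  0.985]
timer 203.43396226415095 211.72327044025158
timer 203.4479495268139 211.75078864353313
bottle 235.2638036809816 132.06134969325154
bottle 235.07831325301206 131.9156626506024
cup 404.8415300546448 151.8879781420765
cup 404.8292682926829 151.87533875338752
```

View pics/f1.png

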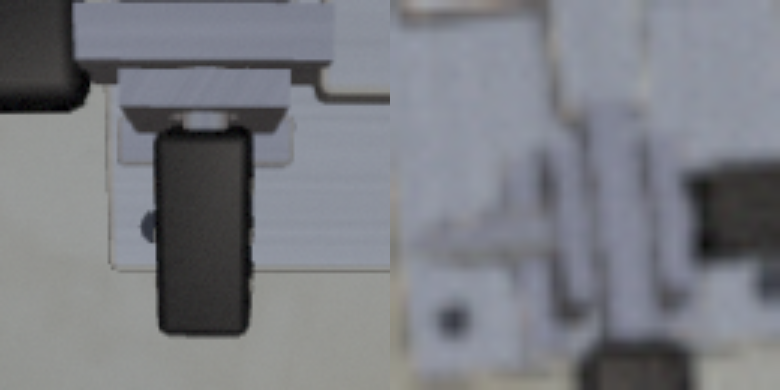

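View pics/f2.png

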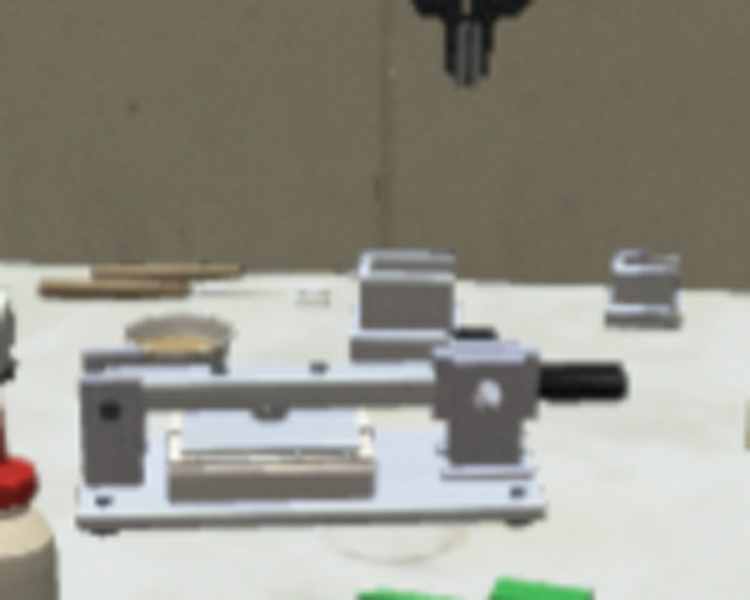

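Run:
```python
from h import *
import pickle
np.set_printoptions(precision=4,suppress=True)
c,s,t=pickle.load(open("p19.pkl","rb"))
H=np.array([.532,-.0645]);n=np.array([-.1366,.9906])
T=tri(t,(330.8,223.9),s,(240+489/5,120+403/5));print("tip",T,(T[0][:2]-H)@n)
q=onz(c,[(250+203/3,127/3),(250+203/3,333/3)],.084);l=onz(c,[(250+203/3,108/3)],.086);print("front/rear/lug",(q[:,:2]-H)@n,(l[:,:2]-H)@n)
crop(s["img"],320,185,350,215,20,"pics/f3.png")
```

```text
tip (array([ 0.5264, -0.0145,  0.0732]), np.float64(0.00030664873789672535)) 0.05031058095262126
front/rear/lug [-0.019  -0.0671] [-0.015]
```

View pics/f3.png

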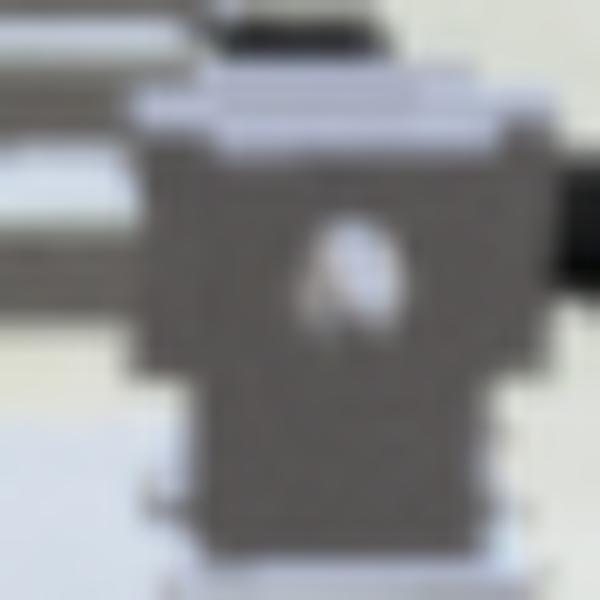

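The final views show the lever down and the pin through all three holes. The tip triangulates 50 mm past the hole centre and 7 mm high, about 0.13 rad of droop and 3–4 mm short axially, which is inside the limits. The timer, bottle and cup have not moved (under 0.3 px). The arm is clear, so I'm handing in.

```bash
python3 -c "
from plant import robot
print(robot.sign_off())"
```

```text
the job is handed in; nothing more can be done
None
```

The press is closed and locked, and the job was handed in at about 25 s of the 72 s allowed. I swung the lever down to its stop (18 N on contact). I then drew the pin from the larger rest by its shank, laid it flat on the table and let go. Last, I took it by its grip and pushed it through both lugs and the lever from the right-hand side until the grip met the lug.

**Last checks:**
- **Lever and pin:** the lever is down and the pin is through all three holes. The fingers are shut and well clear, with no force on the wrist.
- **Bystanders:** the timer, cup and bottle moved less than 0.3 px in the top view.

**What failed or disagreed:**
- **Pin sits slightly off home:** once let go, it sagged in its hole clearance and a small gap opened at the top of the grip. I estimate about 0.13 rad of tilt and 3–4 mm short of home, against limits of 0.2 rad and 9 mm. Those figures carry about 2 mm of camera error. Pushing on the back of the grip (6 N) moved it in by only about a millimetre, and I left it there.
- **TCP height:** the images and the contact with the lever stop put the fingertips about 34 mm higher than the reported TCP height and `robot.tips_ahead` imply. My first push stopped short because of this, with the lever about 0.12 rad up. I corrected for it in every later move.

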